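# Check-weigh cartons with bored weights carried on a rod

## Robot

A 6-joint arm with a two-finger parallel gripper is mounted at the origin on a cart in front of the work surface, level with it; the furniture and walls round the work are solid. World frame = base frame: x ahead of the robot, y to its left, z up, the work surface at z = 0. Lengths are in m, angles in rad, forces in N, time in s.
With the tool pointing down it reaches from about 0.35 to 0.725 m from the base axis. Payload 4.3 kg.
Tool frame: the origin (TCP) lies midway between the tips of the shut fingers; the grasp point (between the pads) lies 19 mm behind it; z points along the fingers, x is the direction in which the jaws open and shut, and the axes are right-handed (so a half turn about z gives the same grasp; the last joint's range is limited). The gripper opens to 85 mm and grips with 20 to 120 N. Pads are 22 mm wide; open, the fingers measure 114 mm over their backs; the gripper's body (76 mm by 85 mm) begins 54 mm behind the grasp point. The pads swing forward as they close: fully open they stand 13 mm farther back than shut.
Start: joints at [-1.279, 0.377, 0.081, 1.274, 0, 1.46], TCP at [0.225, -0.529, 0.231] pointing down, gripper open.
Joint ranges: [-2.72, 2.72], [-0.84, 1.66], [-1.02, 1.22], [-1.77, 2.12], [-1.37, 1.28], [-3.14, 3.14]. Speed limits (rad/s): [2.57, 2.57, 3.14, 3.14, 3.14, 3.14].

## Interface

Orientations are given as a unit quaternion [x, y, z, w].
In Python, from workcell import env gives the robot as it stands.
- The arm moves only by the tool arm_command, never from a script. Its arguments are lists of equal length, an entry for each row: "angular": the turn, a rotation vector about the tool's x, y, z in degrees, a list of three; "slide": the shift along the tool's x, y, z in cm, a list of three; "fingers": the finger opening in cm, from 0 to 8.54. A call has 1 to 12 rows; each row shifts and turns the commanded pose from where the row before left it, along the tool's axes as they then stand; what a row does not reach is not made up. A row lasts 1/10 s, in which the tool goes at most 50 mm and 8.59 degrees, less where a joint would pass 70% of its speed; a pose out of reach is approached as far as the arm can. A call is refused whole if a number of a shift passes 5 or a number of a turn 8.59, either way. A call with a gripper value outside its range is refused whole. The fingers move at their own pace and stop on an object; "grip_force" is the grip in N (left out, the last holds). Time passes only in rows, so rows that do not move let the fingers close. It gives the time, the measured TCP pose, the force and the opening at its end, in the units of the state.
- env.read_state(): the state, without advancing time (a new reading comes with each control period).
- env.capture(name): name is "scene" or "top" or "wrist"; returns a dict with "pixels" (480x640x3 uint8, red, green, blue), "range_z" (480x640 float32, m along the optical axis (not along the pixel's ray), 0 where there is no reading), "mtx" (3x3 intrinsics, pixels), "position" and "orientation" of the camera in the world. Camera axes: x right, y up, looking along -z (the intrinsics and any distortion apply to the point x, -y, -z); pixel columns grow to the right and rows downward; lengths in m; the calibration is good to about 2 mm. A picture is of the moment at which its call begins.
- env.hand_in(): hands the job in, once; it reports no verdict.
The state is a dict: "clock": time; "joint_pos": joint angles; "qvel": joint speeds; "joint_efforts": joint torques, N m; "tool_pos": TCP position; "eef_rot": TCP orientation; "contact_force": force on the tool from outside, world axes, zero at the start; "torque": the same for the moment, N m; "width": finger opening in m.
Only numpy, scipy, OpenCV 4.12 (cv2) and the standard library are available. Lean on these libraries where they do the work, as an engineer would, in place of code of your own. Each camera call takes 0.05 s, during which the arm holds its last target.

## Task

Check-weigh the cartons on the balance: pick up the carrying rod by its handle, thread it through the bore of a green check weight, carry the weight over and set it down on the empty pan, and go on with further weights until the beam stands level. Never touch the weights with the gripper itself; leave any spare weight lying on the table and all other things where they are, and at the end lay the rod back on its black mat.

Things in the scene. Friction and masses are not known exactly. Their poses are not given: they have to be found in the camera images.
- weight_0: check weight: green hexagonal prism with brass-lined through bore, 46 mm long along the bore, 54 mm across flats (62 mm across corners), bore about 24 mm (hexagonal, 24 mm across flats), 200 g. Origin: centre of the bore at mid length; x axis: along the bore. It lies on one of its six flats, bore level, bore centre 27 mm above what it lies on
- weight_1: check weight: green hexagonal prism with brass-lined through bore, 46 mm long along the bore, 54 mm across flats (62 mm across corners), bore about 24 mm (hexagonal, 24 mm across flats), 200 g. Origin: centre of the bore at mid length; x axis: along the bore. It lies on one of its six flats, bore level, bore centre 27 mm above what it lies on
- weight_2: check weight: green hexagonal prism with brass-lined through bore, 46 mm long along the bore, 54 mm across flats (62 mm across corners), bore about 24 mm (hexagonal, 24 mm across flats), 200 g. Origin: centre of the bore at mid length; x axis: along the bore. It lies on one of its six flats, bore level, bore centre 27 mm above what it lies on
- carton_0: white and blue carton 50 x 106 x 43 mm, 200 g (just as much as one check weight), standing on the carton pan from the start; origin at the centre of its underside. Two or three of the three are there (absent ones give None)
- carton_1: white and blue carton 50 x 106 x 43 mm, 200 g (just as much as one check weight), standing on the carton pan from the start; origin at the centre of its underside. Two or three of the three are there (absent ones give None)
- carton_2: white and blue carton 50 x 106 x 43 mm, 200 g (just as much as one check weight), standing on the carton pan from the start; origin at the centre of its underside. Two or three of the three are there (absent ones give None)
- beam (a joint): tilt of the balance beam in rad: 0 level, positive carton pan low, stops at -0.09 and +0.09. It starts at +0.09 and stays there while the weight pan is the lighter by one weight or more; level only with equal loads; it then settles in about 2 s (weak centring spring, damped). The pans stay level and move up and down by 13 mm at most either way
- weight_pan_floor (a point): centre of the upper face of the empty steel weight pan (on the balance's right, -y side); x, y along its sides, z up. Scoop-shaped pan 210 mm along x by 104 mm along y, rim 8 mm above the floor on the outer (-y) side, 30 mm on the other three, floor 83 mm over the table when level, 96 mm at the start; room for three weights side by side along x, bores along y. The red pointer and its scale stand on the other side from the open outer (-y) side, 150 mm away in +y
- carton_pan_floor (a point): centre of the upper face of the other pan, 200 mm along x by 124 mm along y, where the cartons stand; 300 mm from the weight pan, on its +y side
- rod: carrying rod, 166 mm long, 150 g, lying level on the mat: black handle 90 mm long (22 mm wide, 28 mm high) from x = -90 to 0 mm, steel collar 27 mm across from x = 0 to 6 mm, then a steel rod 12 mm thick with a round end at x = 76 mm. Origin: under the front end of the handle, at its underside; x axis towards the rod's free end, z up; the rod's axis is at z = 14 mm
- rod_grip (a point): point on the handle's axis, 30 mm behind the collar: a good place to grip, across the 22 mm width from above
- rod_tip (a point): free end of the rod, on its axis
- tape_dispenser: fixed bench tape dispenser, 78 mm high, reaching from x = 0.52 to 0.71 m and from y = -0.24 to -0.33 m: keep the gripper clear of it
- mat: thin black rubber mat 210 x 100 x 3 mm, fixed on the table, on which the rod lies at the start along the mat's x axis; origin at the centre of its underside. In front of it and of the balance stands a fixed open cardboard box between the robot and the balance, walls 126 mm high with flaps leaning outwards above them (the right one to about y = -0.14 m); its walls reach from x = 0.25 to 0.49 m and from y = -0.09 to 0.20 m: move over it or keep clear
- measure: yellow tape measure, 40 x 67 x 61 mm; not part of the job; origin at the centre of its underside
- white_tape: roll of white tape lying flat, 92 mm across, 36 mm high; not part of the job; origin at the centre of its underside
- red_marker: white marker with red cap lying, 136 mm long; not part of the job; origin at the centre of its underside
- black_marker: white marker with black cap lying, 136 mm long; not part of the job; origin at the centre of its underside

How it is judged:
On the way, in this order (a step that is already met when the one before it is completed fails the run):
1. a check weight hangs on the rod, lifted clear of the table (((x of weight_0 in the frame of rod between 0.015 and 0.075 m and y of weight_0 in the frame of rod between -0.012 and 0.012 m and angle between the x axis of weight_0 and the x axis of rod, either way round below 0.35 rad and height (world z) of weight_0 above 0.055 m) or (x of weight_1 in the frame of rod between 0.015 and 0.075 m and y of weight_1 in the frame of rod between -0.012 and 0.012 m and angle between the x axis of weight_1 and the x axis of rod, either way round below 0.35 rad and height (world z) of weight_1 above 0.055 m) or (x of weight_2 in the frame of rod between 0.015 and 0.075 m and y of weight_2 in the frame of rod between -0.012 and 0.012 m and angle between the x axis of weight_2 and the x axis of rod, either way round below 0.35 rad and height (world z) of weight_2 above 0.055 m))), for 0.3 s.
2. the loaded beam stands level (value of joint beam between -0.025 and 0.025 rad and velocity of joint beam between -0.03 and 0.03 rad/s), for 0.5 s.
At the end, for the whole second after the job is handed in: The beam is at rest and level (within 0.025 rad); the cartons stand on their pan; every check weight lies either within the weight pan, resting on its floor, or on the table; the rod lies level on the mat, its grip point within the mat's outline; everything is at rest and released (all of step 2 and x of carton_0 in the frame of carton_pan_floor between -0.09 and 0.09 m and y of carton_0 in the frame of carton_pan_floor between -0.05 and 0.05 m and z of carton_0 in the frame of carton_pan_floor between -0.004 and 0.01 m and x of carton_1 in the frame of carton_pan_floor between -0.09 and 0.09 m and y of carton_1 in the frame of carton_pan_floor between -0.05 and 0.05 m and z of carton_1 in the frame of carton_pan_floor between -0.004 and 0.01 m and x of carton_2 in the frame of carton_pan_floor between -0.09 and 0.09 m and y of carton_2 in the frame of carton_pan_floor between -0.05 and 0.05 m and z of carton_2 in the frame of carton_pan_floor between -0.004 and 0.01 m and ((x of weight_0 in the frame of weight_pan_floor between -0.09 and 0.09 m and y of weight_0 in the frame of weight_pan_floor between -0.045 and 0.045 m and z of weight_0 in the frame of weight_pan_floor between 0.015 and 0.035 m) or (height (world z) of weight_0 below 0.04 m and horizontal distance between weight_0 and weight_pan_floor above 0.06 m)) and ((x of weight_1 in the frame of weight_pan_floor between -0.09 and 0.09 m and y of weight_1 in the frame of weight_pan_floor between -0.045 and 0.045 m and z of weight_1 in the frame of weight_pan_floor between 0.015 and 0.035 m) or (height (world z) of weight_1 below 0.04 m and horizontal distance between weight_1 and weight_pan_floor above 0.06 m)) and ((x of weight_2 in the frame of weight_pan_floor between -0.09 and 0.09 m and y of weight_2 in the frame of weight_pan_floor between -0.045 and 0.045 m and z of weight_2 in the frame of weight_pan_floor between 0.015 and 0.035 m) or (height (world z) of weight_2 below 0.04 m and horizontal distance between weight_2 and weight_pan_floor above 0.06 m)) and linear speed of each of weight_0, weight_1, weight_2, rod below 0.02 m/s and x of rod_grip in the frame of mat between -0.105 and 0.105 m and y of rod_grip in the frame of mat between -0.05 and 0.05 m and z of rod_grip in the frame of mat between 0 and 0.025 m and angle between rod's own z axis and vertical below 0.15 rad); the robot touches nothing.
It fails at once if the gripper or arm touches a check weight (contact force between any of the fingers, the arm and weight_0 above 2 N or contact force between any of the fingers, the arm and weight_1 above 2 N or contact force between any of the fingers, the arm and weight_2 above 2 N).
It fails at once if a carton leaves its pan (horizontal distance between any of carton_0, carton_1, carton_2 and carton_pan_floor above 0.12 m).
It fails at once if another thing on the table is moved by more than 40 mm (distance of any of measure, white_tape, red_marker, black_marker from where it was at the start of the episode above 0.04 m).
Of carton_0, carton_1, carton_2 only 2 to 3 are there at a start; the rules pass over those that are not, and their reading is None.
At some moment in a run one of weight_0, weight_1 may be knocked a few centimetres aside while the robot is not near it.
It also fails if it takes over 208 s, if anything falls off the work surface, if the arm or the gripper's body presses on something with over 40 N, if the wrist force passes 120 N, or if a joint passes its speed limit or range.

## Working session

There is one attempt and no reset: what is moved stays moved. The work goes in short steps, Python scripts to look and compute and a tool call to move; the robot and the scene stay as the last step left them, time stands still between calls to the robot, and variables do not carry over. Pictures are saved under pics/ and viewed, and the job is handed in when it is done.

Besides the shell and the picture viewer there is one more tool, called after "Call:" in YAML: its name, and indented under it one key for each argument. arm_command: Moves the arm, as the interface text tells. Its arguments: {"type":"object","properties":{"angular":{"type":"array","items":{"type":"array","items":{"type":"number"}}},"slide":{"type":"array","items":{"type":"array","items":{"type":"number"}}},"fingers":{"type":"array","items":{"type":"number"}},"grip_force":{"type":"number"}},"required":["angular","slide","fingers"]}

```bash
ls; mkdir -p pics; cat > h.py <<'E'
import numpy as np, cv2
from scipy.spatial.transform import Rotation as R
from workcell import env
def cap(n,f=None):
    c=env.capture(n)
    if f: cv2.imwrite(f'pics/{f}.png',cv2.cvtColor(c['pixels'],cv2.COLOR_RGB2BGR))
    return c
def cloud(c):
    K=np.array(c['mtx']);z=c['range_z'].astype(float)
    v,u=np.mgrid[0:480,0:640]
    P=np.stack([(u-K[0,2])/K[0,0]*z,-(v-K[1,2])/K[1,1]*z,-z],-1)
    W=P@R.from_quat(c['orientation']).as_matrix().T+np.array(c['position'])
    W[z==0]=np.nan
    return W
def st():
    s=env.read_state()
    for k in ['clock','joint_pos','tool_pos','eef_rot','contact_force','width']: print(k,np.round(s[k],4))
    print(np.round(R.from_quat(s['eef_rot']).as_matrix(),3))
    return s
E
python3 - <<'E'
from h import *
st()
for n in ['scene','top','wrist']:
    c=cap(n,n+'0'); print(n,c['position'],c['orientation'],c['mtx']); np.save(n+'0.npy',cloud(c))
    print([k for k in c])
E
```

```text
pics
clock 0.0
joint_pos [-1.2793  0.3781  0.0796  1.2744  0.      1.4605]
tool_pos [ 0.2247 -0.5286  0.2304]
eef_rot [ 8.340e-01 -5.518e-01 -8.000e-04 -7.000e-04]
contact_force [0.0609 0.7629 0.7654]
width 0.0857
[[ 0.391 -0.92  -0.001]
 [-0.92  -0.391  0.002]
 [-0.002 -0.    -1.   ]]
scene [ 1.01548038 -0.2877871   0.93616115] [0.26394634 0.13211976 0.42150205 0.85744546] [[504.68641623   0.         320.38901158]
 [  0.         504.68641623 239.99527284]
 [  0.           0.           1.        ]]
['pixels', 'range_z', 'mtx', 'position', 'orientation']
top [0.28856779 0.0703467  1.36598852] [ 0.07861046 -0.07491186 -0.70212667  0.70372349] [[519.70241002   0.         327.96030843]
 [  0.         519.70241002 235.5559114 ]
 [  0.           0.           1.        ]]
['pixels', 'range_z', 'mtx', 'position', 'orientation']
wrist [ 0.29856823 -0.49771867  0.3717632 ] [-0.13129925  0.0877719  -0.54440974  0.82381711] [[364.8408872    0.         316.12871707]
 [  0.         364.8408872  245.1724007 ]
 [  0.           0.           1.        ]]
['pixels', 'range_z', 'mtx', 'position', 'orientation']
```

View pics/scene0.png

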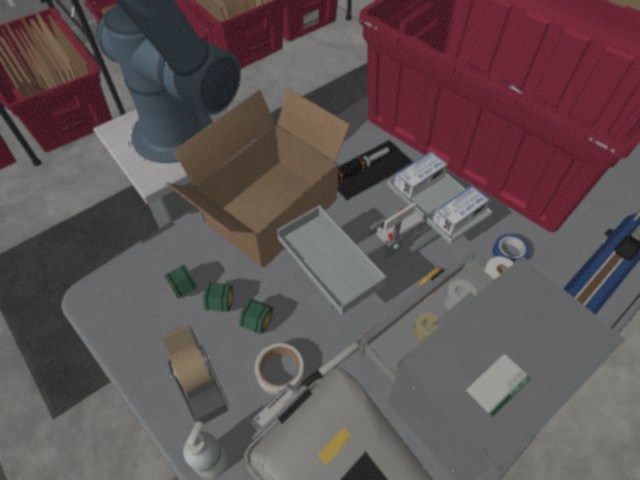

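View pics/top0.png

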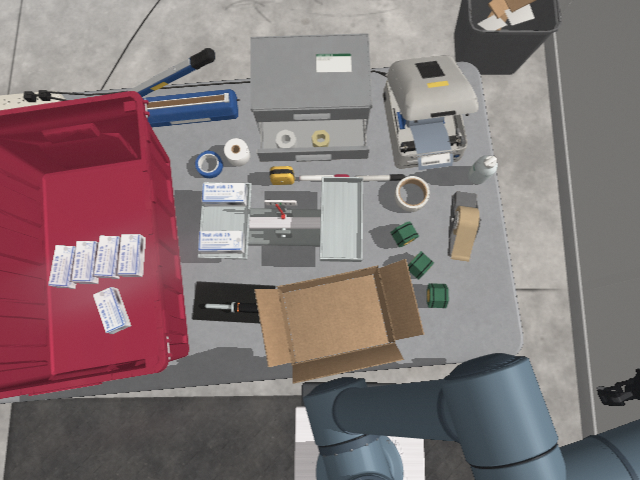

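View pics/wrist0.png

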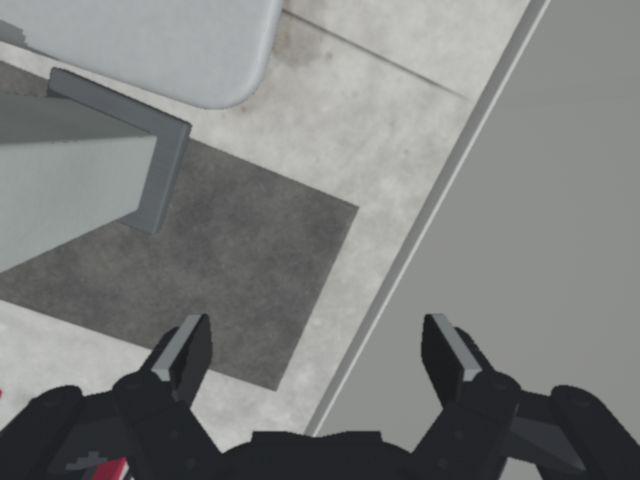

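Top view: two cartons on the left pan at (223,193) and (220,241), the rod on its mat near (220,307), and the weights at (404,233), (420,264), (437,295). I'll enlarge these.

```bash
python3 - <<'E'
import cv2
i=cv2.imread('pics/top0.png')
a=cv2.resize(i[270:335,185:285],None,fx=6,fy=6,interpolation=cv2.INTER_CUBIC)
b=cv2.resize(i[215:315,380:480],None,fx=5,fy=5,interpolation=cv2.INTER_CUBIC)
cv2.imwrite('pics/z1.png',a);cv2.imwrite('pics/z2.png',b)
s=cv2.imread('pics/scene0.png')
cv2.imwrite('pics/z3.png',cv2.resize(s[120:270,300:500],None,fx=4,fy=4,interpolation=cv2.INTER_CUBIC))
cv2.imwrite('pics/z4.png',cv2.resize(s[250:350,150:290],None,fx=5,fy=5,interpolation=cv2.INTER_CUBIC))
E
```

```text
(no output)
```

View pics/z1.png

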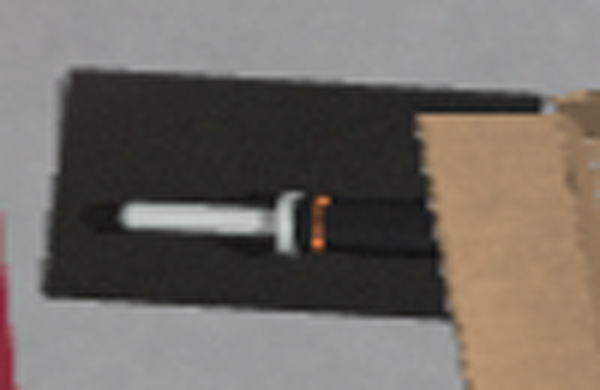

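View pics/z2.png

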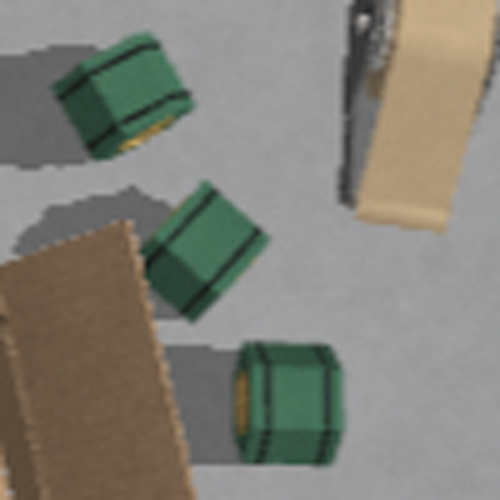

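View pics/z3.png

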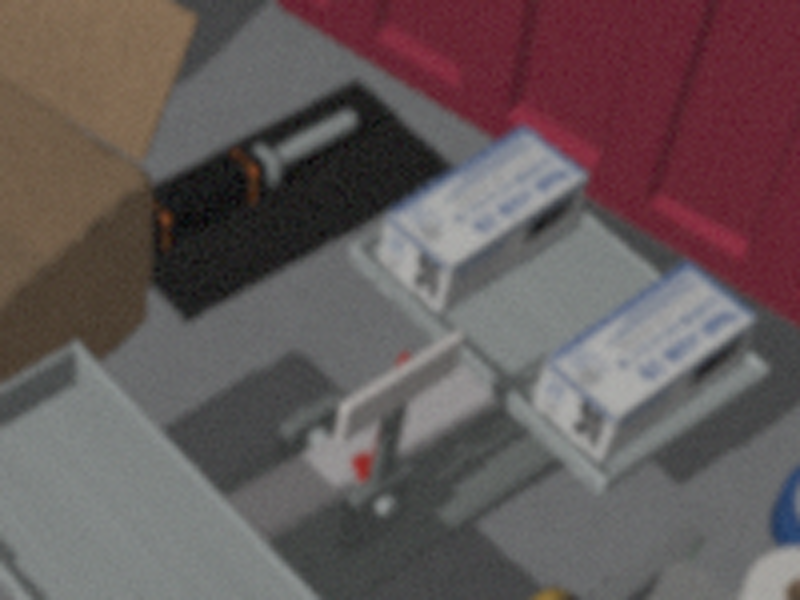

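View pics/z4.png

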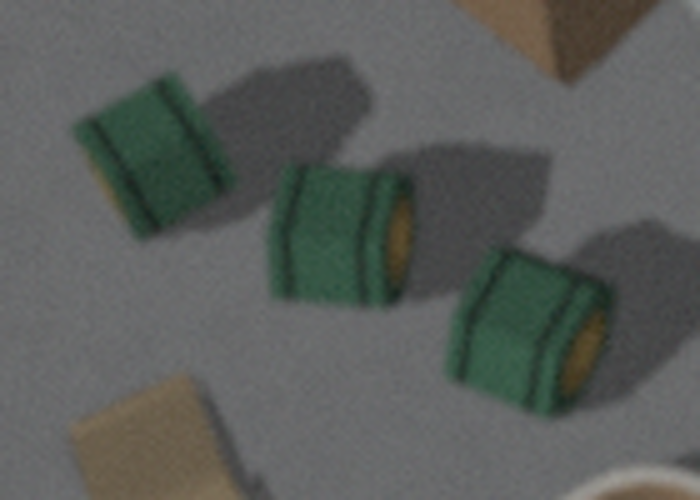

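```bash
cat > meas.py <<'E'
from h import *
def weights(n,c):
    W=cloud(c);p=c['pixels'].astype(int)
    g=(p[...,1]>p[...,0]*1.35)&(p[...,1]>p[...,2]*1.15)&(W[...,2]<0.2)&(W[...,2]>0.002)
    nl,lab,stt,cen=cv2.connectedComponentsWithStats(cv2.morphologyEx(g.astype(np.uint8),cv2.MORPH_CLOSE,np.ones((3,3))))
    out=[]
    for k in range(1,nl):
        if stt[k,4]<120: continue
        m=(lab==k)&g
        P=W[m]; P=P[~np.isnan(P).any(1)]
        zt=np.percentile(P[:,2],97)
        T=P[P[:,2]>zt-0.004]   # top flat
        r=cv2.minAreaRect((T[:,:2]*1000).astype(np.float32))
        print(n,'px',cen[k].round(),stt[k,4],'ztop',zt.round(4),'rect c',np.round(r[0],1),'size',np.round(r[1],1),'ang',round(r[2],1))
E
python3 - <<'E'
from meas import *
for n in ['top','scene']:
    c=cap(n); weights(n,c)
    W=cloud(c)
    if n=='top':
        for q in [(197,282),(192,319),(205,306),(215,306),(225,306),(232,307),(234,302),(238,307),(240,304),(245,307),(255,307),(342,220),(322,180),(361,180),(362,258),(322,258),(341,178),(404,188),(463,205),(388,285),(418,290),(405,262),(423,330),(260,288)]:
            print(q,np.round(W[q[1],q[0]],4))
    else:
        for q in [(336,184),(345,178),(362,163),(366,160),(375,155),(386,151),(346,200),(408,141)]:
            print(q,np.round(W[q[1],q[0]],4))
E
```

```text
top px [404. 233.] 384 ztop 0.0589 rect c [ 587.5 -122.8] size [42.3 33.5] ang 27.8
top px [420. 265.] 375 ztop 0.0585 rect c [ 506.1 -158.9] size [42.8 34.6] ang 44.9
top px [438. 296.] 440 ztop 0.0585 rect c [ 427.4 -201. ] size [43.7 33.4] ang 86.1
(197, 282) [ 4.642e-01  4.238e-01 -4.000e-04]
(192, 319) [0.3674 0.431  0.0008]
(205, 306) [0.3988 0.3924 0.0283]
(215, 306) [0.3994 0.368  0.0225]
(225, 306) [0.3993 0.3418 0.0247]
(232, 307) [0.3959 0.3217 0.0352]
(234, 302) [0.4107 0.3215 0.0116]
(238, 307) [0.396  0.3065 0.0347]
(240, 304) [0.4039 0.3022 0.0317]
(245, 307) [0.3963 0.2893 0.0307]
(255, 307) [0.3965 0.2639 0.0298]
(342, 220) [0.6089 0.0422 0.0982]
(322, 180) [0.7058 0.0926 0.1238]
(361, 180) [ 0.7106 -0.006   0.1098]
(362, 258) [ 0.5296 -0.013  -0.0014]
(322, 258) [0.5066 0.0915 0.1283]
(341, 178) [0.7114 0.045  0.1229]
(404, 188) [ 0.7239 -0.1301  0.0021]
(463, 205) [ 0.6633 -0.2775  0.0461]
(388, 285) [ 0.4393 -0.0645  0.1458]
(418, 290) [ 4.443e-01 -1.591e-01  2.000e-04]
(405, 262) [ 0.4853 -0.0984  0.1988]
(423, 330) [ 0.3409 -0.1689 -0.0024]
(260, 288) [0.4482 0.2561 0.0041]
scene px [181. 281.] 536 ztop 0.058 rect c [ 429.4 -204.1] size [44.5 30.9] ang 82.8
scene px [216. 297.] 586 ztop 0.058 rect c [ 508.  -162.5] size [45.3 34. ] ang 47.8
scene px [254. 315.] 641 ztop 0.058 rect c [ 588.8 -124.5] size [45.1 34.6] ang 29.7
(336, 184) [0.4402 0.195  0.0626]
(345, 178) [0.4045 0.2528 0.0108]
(362, 163) [0.4054 0.3042 0.0304]
(366, 160) [0.4048 0.3174 0.0318]
(375, 155) [0.3997 0.3518 0.023 ]
(386, 151) [0.4042 0.3845 0.02  ]
(346, 200) [ 0.4517  0.218  -0.0012]
(408, 141) [0.4106 0.4539 0.0176]
```

```bash
python3 - <<'E'
from h import *
for n in ['top','scene']:
    W=np.load(n+'0.npy')
    m=(W[...,0]>0.2)&(W[...,0]<0.55)&(W[...,2]>0.09)&(W[...,2]<0.35)&(W[...,1]>0.12)&(W[...,1]<0.34)
    P=W[m]
    for x0 in np.arange(.24,.52,.04):
        Q=P[abs(P[:,0]-x0-.02)<.02]
        if len(Q)>5:
            i=Q[:,1].argmax(); print(n,'x',round(x0,2),len(Q),'max y',np.round(Q[i],3),'maxz',np.round(Q[Q[:,2].argmax()],3),'y99',np.percentile(Q[:,1],98).round(3))
    m=(W[...,0]>0.2)&(W[...,0]<0.52)&(W[...,2]>0.09)&(W[...,2]<0.35)&(W[...,1]>-.25)&(W[...,1]<-0.05)
    P=W[m]
    for x0 in np.arange(.24,.52,.04):
        Q=P[abs(P[:,0]-x0-.02)<.02]
        if len(Q)>5:
            i=Q[:,1].argmin(); print(n,'R x',round(x0,2),len(Q),'min y',np.round(Q[i],3),'maxz',np.round(Q[Q[:,2].argmax()],3))
# rod axis
W=np.load('top0.npy'); 
m=(W[...,0]>0.36)&(W[...,0]<0.45)&(W[...,1]>.225)&(W[...,1]<0.42)&(W[...,2]>.012)&(W[...,2]<.06)
P=W[m]
for y0 in np.arange(.23,.41,.01):
    Q=P[abs(P[:,1]-y0)<.005]
    if len(Q)>2: print(round(y0,3),len(Q),np.round([Q[:,0].min(),Q[:,0].max(),Q[:,0].mean(),Q[:,2].max()],4))
W=np.load('scene0.npy')
m=(W[...,0]>0.36)&(W[...,0]<0.45)&(W[...,1]>.2)&(W[...,1]<0.42)&(W[...,2]>.014)&(W[...,2]<.06)
P=W[m]
for y0 in np.arange(.21,.41,.01):
    Q=P[abs(P[:,1]-y0)<.005]
    if len(Q)>2: print('s',round(y0,3),len(Q),np.round([Q[:,0].min(),Q[:,0].max(),Q[:,0].mean(),Q[:,2].max()],4))
E
```

```text
top x 0.24 451 max y [0.278 0.211 0.205] maxz [0.278 0.209 0.208] y99 0.209
top x 0.28 474 max y [0.317 0.221 0.206] maxz [0.319 0.22  0.21 ] y99 0.218
top x 0.32 448 max y [0.356 0.229 0.201] maxz [0.341 0.223 0.209] y99 0.226
top x 0.36 442 max y [0.394 0.237 0.202] maxz [0.38  0.234 0.208] y99 0.234
top x 0.4 333 max y [0.42  0.242 0.203] maxz [0.404 0.237 0.207] y99 0.24
top x 0.44 98 max y [0.442 0.195 0.121] maxz [0.452 0.127 0.133] y99 0.19
top x 0.52 208 max y [0.541 0.34  0.116] maxz [0.532 0.297 0.121] y99 0.339
top R x 0.24 116 min y [ 0.271 -0.087  0.208] maxz [ 0.269 -0.066  0.213]
top R x 0.28 212 min y [ 0.319 -0.106  0.161] maxz [ 0.281 -0.08   0.19 ]
top R x 0.32 573 min y [ 0.325 -0.135  0.191] maxz [ 0.342 -0.129  0.202]
top R x 0.36 571 min y [ 0.362 -0.127  0.193] maxz [ 0.368 -0.122  0.199]
top R x 0.4 564 min y [ 0.402 -0.119  0.193] maxz [ 0.408 -0.114  0.201]
top R x 0.44 484 min y [ 0.447 -0.11   0.192] maxz [ 0.462 -0.104  0.2  ]
top R x 0.48 108 min y [ 0.486 -0.101  0.195] maxz [ 0.488 -0.096  0.198]
scene x 0.24 907 max y [0.278 0.211 0.206] maxz [0.258 
[... 1529 characters left out ...]
0.4047 0.4005 0.0308]
s 0.23 12 [0.4011 0.4048 0.4032 0.0342]
s 0.24 33 [0.3871 0.4065 0.4006 0.0361]
s 0.25 43 [0.3829 0.4077 0.3975 0.0368]
s 0.26 44 [0.3851 0.4058 0.3985 0.0352]
s 0.27 40 [0.385  0.4072 0.3993 0.0348]
s 0.28 42 [0.3841 0.4076 0.3991 0.0364]
s 0.29 41 [0.3838 0.4086 0.3999 0.0356]
s 0.3 47 [0.3871 0.4096 0.4009 0.0359]
s 0.31 42 [0.3835 0.4095 0.4009 0.0357]
s 0.32 39 [0.3865 0.411  0.4017 0.0358]
s 0.33 12 [0.3949 0.4083 0.4005 0.0321]
s 0.34 19 [0.3932 0.4049 0.4002 0.0267]
s 0.35 17 [0.3944 0.4051 0.4007 0.0268]
s 0.36 16 [0.3963 0.4048 0.4014 0.0262]
s 0.37 17 [0.3937 0.407  0.4014 0.0297]
s 0.38 16 [0.3951 0.4059 0.4016 0.0261]
s 0.39 15 [0.3979 0.4054 0.402  0.0269]
```

Call:
arm_command:
  angular:
    - [0,0,-8.15]
    - [0,0,-8.15]
    - [0,0,-8.15]
    - [0,0,-8.15]
    - [0,0,-8.15]
    - [0,0,-8.15]
    - [0,0,-8.15]
    - [0,0,-8.15]
  slide:
    - [0,0,-0.6]
    - [0,0,-0.6]
    - [0,0,-0.6]
    - [0,0,-0.6]
    - [0,0,-0.6]
    - [0,0,-0.6]
    - [0,0,-0.6]
    - [0,0,-0.6]
  fingers: [8.5,8.5,8.5,8.5,8.5,8.5,8.5,8.5]

```text
clock: 1.05
tool_pos: [0.2248, -0.5291, 0.2794]
eef_rot: [1.0, -0.013, -0.0, -0.0]
contact_force: [1.0, 0.0, 0.3]
width: 0.0848
```

```bash
cat >> h.py <<'E'
def rel(target,yaw=None):
    "slide in cm in tool axes to reach world TCP target"
    s=env.read_state(); M=R.from_quat(s['eef_rot']).as_matrix()
    print('t',round(float(s['clock']),2),'tcp',np.round(s['tool_pos'],4),'yaw',np.round(np.degrees(np.arctan2(M[1,0],M[0,0])),2),'tool z',np.round(M[:,2],3),'w',round(float(s['width']),4),'F',np.round(s['contact_force'],1))
    print('  slide cm',np.round(M.T@(np.array(target)-s['tool_pos'])*100,2))
E
python3 - <<'E'
from h import *
st();rel([.48,-.25,.28])
E
```

```text
clock 1.05
joint_pos [-1.2793  0.3725  0.1974  1.3959  0.      0.3167]
tool_pos [ 0.2248 -0.5291  0.2794]
eef_rot [ 9.999e-01 -1.260e-02 -0.000e+00 -1.000e-04]
contact_force [1.0361 0.0315 0.3391]
width 0.0848
[[ 1.    -0.025 -0.   ]
 [-0.025 -1.     0.   ]
 [-0.    -0.    -1.   ]]
t 1.05 tcp [ 0.2248 -0.5291  0.2794] yaw -1.44 tool z [-0.  0. -1.] w 0.0848 F [1.  0.  0.3]
  slide cm [ 24.8  -28.55  -0.05]
```

Call:
arm_command:
  angular:
    - [0,0,0]
    - [0,0,0]
    - [0,0,0]
    - [0,0,0]
    - [0,0,0]
    - [0,0,0]
    - [0,0,0]
    - [0,0,0]
  slide:
    - [3.1,-3.57,0]
    - [3.1,-3.57,0]
    - [3.1,-3.57,0]
    - [3.1,-3.57,0]
    - [3.1,-3.57,0]
    - [3.1,-3.57,0]
    - [3.1,-3.57,0]
    - [3.1,-3.57,0]
  fingers: [8.5,8.5,8.5,8.5,8.5,8.5,8.5,8.5]

```text
clock: 1.85
tool_pos: [0.4826, -0.2498, 0.2794]
eef_rot: [1.0, -0.016, 0.0, 0.0]
contact_force: [0.4, -0.6, 0.2]
width: 0.0849
```

Call:
arm_command:
  angular:
    - [0,0,0]
    - [0,0,0]
    - [0,0,0]
    - [0,0,0]
    - [0,0,0]
    - [0,0,0]
    - [0,0,0]
    - [0,0,0]
    - [0,0,0]
    - [0,0,0]
  slide:
    - [0,-4.5,0]
    - [0,-4.5,0]
    - [0,-4.5,0]
    - [0,-4.5,0]
    - [0,-4.5,0]
    - [0,-4.5,0]
    - [0,-4.5,0]
    - [0,-4.5,0]
    - [0,-4.5,0]
    - [0,-4.5,0]
  fingers: [8.5,8.5,8.5,8.5,8.5,8.5,8.5,8.5,8.5,8.5]

```text
clock: 2.85
tool_pos: [0.4953, 0.2002, 0.2793]
eef_rot: [1.0, -0.015, 0.0, 0.0]
contact_force: [0.8, -0.5, 0.1]
width: 0.0849
```

```bash
python3 - <<'E'
from h import *
rel([.3975,.298,.26])
E
```

```text
t 2.85 tcp [0.4953 0.2002 0.2793] yaw -1.78 tool z [ 0. -0. -1.] w 0.0849 F [ 0.8 -0.5  0.1]
  slide cm [-10.08  -9.48   1.93]
```

Call:
arm_command:
  angular:
    - [0,0,0]
    - [0,0,0]
    - [0,0,0]
    - [0,0,0]
  slide:
    - [-2.5,-2.37,0]
    - [-2.5,-2.37,0]
    - [-2.5,-2.37,0.8]
    - [-2.58,-2.37,1.1]
  fingers: [8.5,8.5,8.5,8.5]

```text
clock: 3.25
tool_pos: [0.3972, 0.2974, 0.2605]
eef_rot: [1.0, -0.016, 0.001, -0.0]
contact_force: [0.5, 0.1, -0.2]
width: 0.0848
```

```bash
python3 - <<'E'
from h import *
rel([.3975,.298,.26])
cap('wrist','w1'); 
E
```

```text
t 3.25 tcp [0.3972 0.2974 0.2605] yaw -1.78 tool z [ 0.001  0.001 -1.   ] w 0.0848 F [ 0.5  0.1 -0.2]
  slide cm [ 0.03 -0.06  0.05]
```

View pics/w1.png

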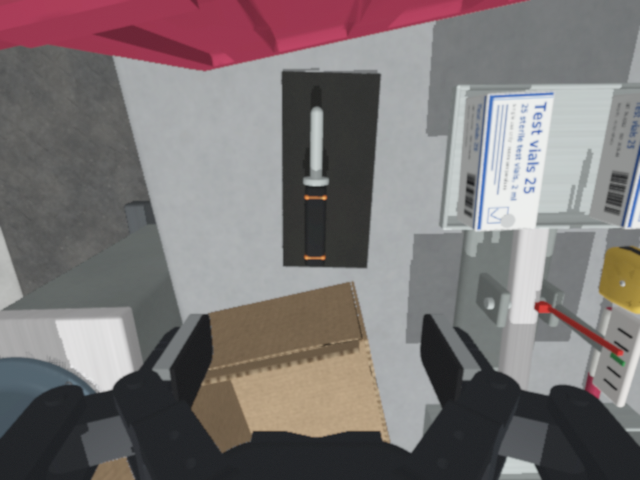

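Wrist view: the rod is fully visible, tip (317,108), collar (316,181), handle rear (315,261). I'll intersect these with the axis height.

```bash
cat >> h.py <<'E'
def ray(c,u,v,z):
    K=np.array(c['mtx']);d=R.from_quat(c['orientation']).apply([(u-K[0,2])/K[0,0],-(v-K[1,2])/K[1,1],-1])
    o=np.array(c['position']);return np.round(o+d*(z-o[2])/d[2],4)
E
python3 - <<'E'
from h import *
c=cap('wrist')
p=c['pixels'][95:275,270:390];cv2.imwrite('pics/w1z.png',cv2.cvtColor(cv2.resize(p,None,fx=3,fy=3),cv2.COLOR_RGB2BGR))
for n,u,v,z in [('tip',317,108,.017),('collar mid',316,181,.017),('h front top',316,187,.031),('rear top',315,261,.031),('mat',283,70,.003),('mat',380,72,.003),('mat',283,267,.003),('mat',367,268,.003),('flap',355,283,.205)]: print(n,ray(c,u,v,z))
E
```

```text
tip [0.3945 0.3962 0.017 ]
collar mid [0.3917 0.3249 0.017 ]
h front top [0.3917 0.3208 0.031 ]
rear top [0.3885 0.241  0.031 ]
mat [0.3617 0.4329 0.003 ]
mat [0.4577 0.4286 0.003 ]
mat [0.3504 0.2239 0.003 ]
mat [0.4484 0.2204 0.003 ]
flap [0.4146 0.2921 0.205 ]
```

View pics/w1z.png

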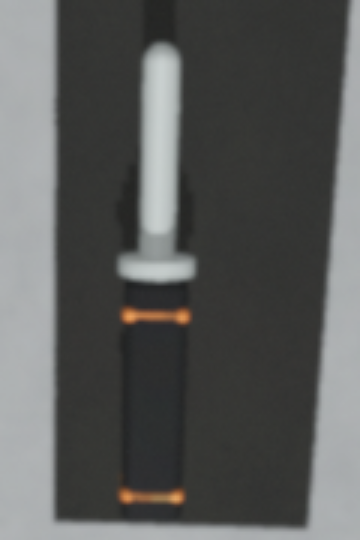

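```bash
python3 - <<'E'
from h import *
c=cap('wrist');W=cloud(c); print(c['position'],c['orientation'])
for u,v in [(350,287),(345,300),(300,300),(300,320),(360,340),(200,330),(317,120),(316,181),(315,225),(315,250),(250,150),(420,200),(520,150)]: print(u,v,np.round(W[v,u],4))
for v in (287,300,320): 
  print(np.round(W[v,250:360:20],3))
E
```

```text
[0.39686528 0.37783101 0.40021464] [-0.15828952  0.00385043 -0.01213932  0.98731061]
350 287 [0.4302 0.1987 0.0136]
345 300 [0.4223 0.1968 0.0426]
300 300 [0.3719 0.1858 0.0184]
300 320 [0.3741 0.187  0.0663]
360 340 [0.4298 0.1976 0.1217]
200 330 [0.352  0.3075 0.2829]
317 120 [0.3964 0.3826 0.02  ]
316 181 [0.394  0.3241 0.0288]
315 225 [0.3918 0.2783 0.0299]
315 250 [0.391  0.2504 0.0292]
250 150 [ 0.3243  0.3544 -0.0005]
420 200 [ 0.5089  0.2958 -0.0016]
520 150 [0.551  0.3559 0.1122]
[[ 0.311  0.195 -0.001]
 [ 0.335  0.194 -0.002]
 [ 0.359  0.194 -0.   ]
 [ 0.383  0.193 -0.002]
 [ 0.407  0.193 -0.   ]
 [ 0.43   0.199  0.014]]
[[ 0.31   0.177 -0.001]
 [ 0.334  0.178  0.001]
 [ 0.36   0.184  0.013]
 [ 0.384  0.189  0.024]
 [ 0.406  0.193  0.035]
 [ 0.428  0.198  0.045]]
[[0.317 0.175 0.044]
 [0.341 0.181 0.054]
 [0.363 0.184 0.061]
 [0.385 0.19  0.071]
 [0.405 0.194 0.079]
 [0.424 0.197 0.086]]
```

Call:
arm_command:
  angular:
    - [0,0,0]
    - [0,0,0]
    - [0,0,0]
    - [0,0,0]
    - [0,0,0]
    - [0,0,0]
    - [0,0,0]
  slide:
    - [-0.15,-0.1,2]
    - [0,0,3]
    - [0,0,3]
    - [0,0,3]
    - [0,0,3]
    - [0,0,3]
    - [0,0,3]
  fingers: [5,5,5,5,5,5,5]

```text
clock: 4.1
tool_pos: [0.3977, 0.2966, 0.0595]
eef_rot: [1.0, -0.016, 0.001, -0.0]
contact_force: [0.2, 0.1, -0.6]
width: 0.0502
```

```bash
python3 - <<'E'
from h import *
rel([.396,.298,.006])
cap('wrist','w2'); 
E
```

```text
t 4.1 tcp [0.3977 0.2966 0.0595] yaw -1.87 tool z [ 0.001  0.    -1.   ] w 0.0502 F [ 0.2  0.1 -0.6]
  slide cm [-0.18 -0.13  5.35]
```

View pics/w2.png

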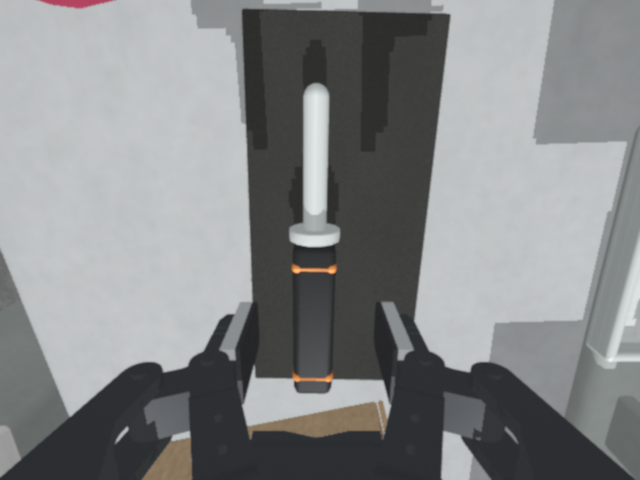

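The handle at (314,330) is centred between the pads (247 and 384), so I descend and grip.

Call:
arm_command:
  angular:
    - [0,0,0]
    - [0,0,0]
    - [0,0,0]
    - [0,0,0]
    - [0,0,0]
    - [0,0,0]
    - [0,0,0]
    - [0,0,0]
    - [0,0,0]
    - [0,0,0]
  slide:
    - [0,-0.1,1.5]
    - [0,0,1.5]
    - [0,0,1.3]
    - [0,0,1.0]
    - [0,0,0]
    - [0,0,0]
    - [0,0,0]
    - [0,0,0]
    - [0,0,0]
    - [0,0,0]
  fingers: [5,5,5,5,5,2,1.5,1.5,1.5,1.5]
  grip_force: 80

```text
clock: 5.15
tool_pos: [0.3974, 0.2987, 0.0084]
eef_rot: [1.0, -0.016, 0.001, -0.0]
contact_force: [-1.1, -1.5, 6.2]
width: 0.0205
```

```bash
python3 - <<'E'
from h import *
rel([.396,.298,.006])
cap('wrist','w3'); 
E
```

```text
t 5.15 tcp [0.3974 0.2987 0.0084] yaw -1.78 tool z [ 0.002  0.001 -1.   ] w 0.0205 F [-1.1 -1.5  6.2]
  slide cm [-0.13  0.07  0.24]
```

View pics/w3.png

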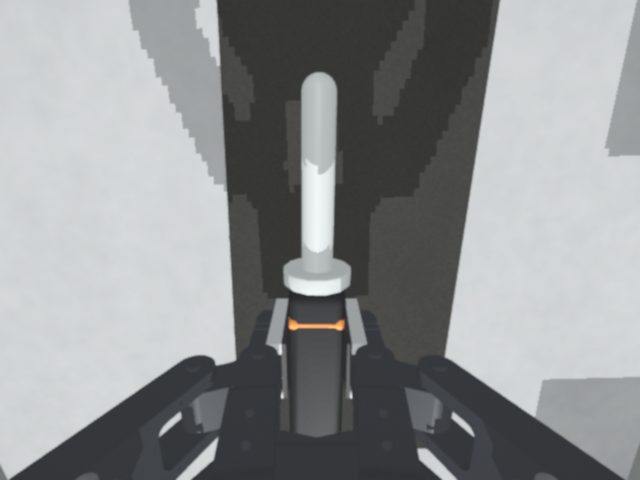

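Call:
arm_command:
  angular:
    - [0,0,0]
    - [0,0,0]
    - [0,0,0]
    - [0,0,0]
    - [0,0,0]
    - [0,0,0]
    - [0,0,0]
    - [0,0,0]
    - [0,0,0]
  slide:
    - [0,-0.1,-1]
    - [0,0,-2]
    - [0,0,-3]
    - [0,0,-3.5]
    - [0,0,-3.5]
    - [0,0,-3.5]
    - [0,0,-3.5]
    - [0,0,-3.5]
    - [0,0,-3.5]
  fingers: [1.5,1.5,1.5,1.5,1.5,1.5,1.5,1.5,1.5]

```text
clock: 6.1
tool_pos: [0.3956, 0.299, 0.2791]
eef_rot: [1.0, -0.015, -0.0, 0.0]
contact_force: [0.8, 1.0, -1.3]
width: 0.0204
```

```bash
python3 - <<'E'
from h import *
rel([.5,.2,.28])
c=cap('wrist','w4'); W=cloud(c)
M=R.from_quat(env.read_state()['eef_rot']).as_matrix();t=np.array(env.read_state()['tool_pos'])
for v in range(85,250,20):
    print(v,np.round((W[v,310:328:4]-t)@M*1000,1)[:, :].tolist())
E
```

```text
t 6.1 tcp [0.3956 0.299  0.2791] yaw -1.77 tool z [-0. -0. -1.] w 0.0204 F [ 0.8  1.  -1.3]
  slide cm [10.74  9.57 -0.09]
85 [[-4.1, -91.1, -5.3], [-2.8, -91.0, -6.5], [-1.5, -91.0, -6.0], [-0.2, -90.9, -7.2], [1.1, -91.0, -6.7]]
105 [[-4.1, -85.0, -5.7], [-2.8, -84.9, -6.5], [-1.4, -84.9, -6.5], [-0.1, -84.9, -6.5], [1.2, -85.0, -6.0]]
125 [[-4.1, -78.7, -4.7], [-2.8, -78.7, -6.5], [-1.4, -78.7, -6.4], [-0.1, -78.7, -5.7], [1.2, -78.7, -6.8]]
145 [[-4.1, -72.2, -5.9], [-2.8, -72.3, -7.2], [-1.4, -72.3, -6.7], [-0.1, -72.3, -7.1], [1.3, -72.2, -5.6]]
165 [[-4.1, -65.7, -7.8], [-2.8, -65.6, -7.0], [-1.4, -65.7, -7.5], [-0.0, -65.6, -6.7], [1.4, -65.6, -7.0]]
185 [[-4.2, -58.6, -6.5], [-2.8, -58.7, -6.7], [-1.4, -58.8, -7.2], [0.0, -58.8, -7.3], [1.4, -58.7, -7.0]]
205 [[-4.3, -51.2, -5.4], [-2.8, -52.0, -8.9], [-1.4, -51.5, -6.6], [0.1, -51.4, -6.3], [1.5, -51.3, -5.6]]
225 [[-4.2, -44.3, -7.4], [-2.8, -44.3, -7.4], [-1.3, -44.4, -7.5], [0.1, -44.3, -7.2], [1.6, -44.0, -6.1]]
245 [[-4.3, -36.3, -6.3], [-2.8, -36.4, -6.5], [-1.3, -36.5, -6.9], [0.1, -36.7, -7.4], [1.7, -36.1, -5.4]]
```

View pics/w4.png

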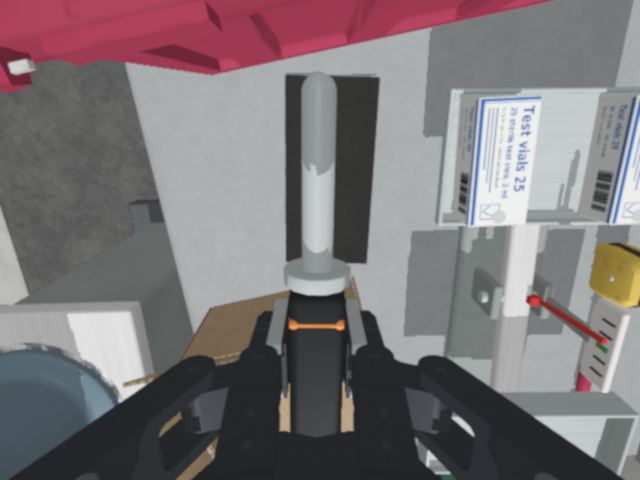

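```bash
python3 - <<'E'
from h import *
for n in ['top','scene']:
    c=cap(n,n+'4');W=cloud(c)
    t=np.array(env.read_state()['tool_pos'])
    m=(abs(W[...,0]-.398)<.02)&(W[...,1]>.33)&(W[...,1]<.41)&(W[...,2]>.25)&(W[...,2]<.33)
    P=W[m];print(n,len(P))
    for y in np.arange(.33,.41,.01):
        Q=P[abs(P[:,1]-y)<.005]
        if len(Q): print(round(y,3),len(Q),np.round([Q[:,0].min(),Q[:,0].max(),Q[:,2].max(),np.median(Q[:,2])],4))
E
```

```text
top 0
scene 118
0.33 1 [0.404  0.404  0.2933 0.2933]
0.34 12 [0.4012 0.4064 0.2975 0.2947]
0.35 12 [0.403  0.4056 0.2998 0.2943]
0.36 18 [0.4005 0.4087 0.3004 0.297 ]
0.37 27 [0.3975 0.4074 0.3011 0.2981]
0.38 23 [0.3978 0.4084 0.3013 0.2983]
0.39 25 [0.3973 0.4084 0.3007 0.2975]
```

```bash
python3 - <<'E'
from h import *
c=cap('wrist');W=cloud(c);t=np.array(env.read_state()['tool_pos'])
print(c['position']-t,R.from_quat(c['orientation']).as_euler('xyz',degrees=True))
for v in (85,165,245): 
  r=c['range_z'][v]; print(v,r[318],W[v,318]-t); ok=np.where(r[280:360]<.16)[0]+280; print(ok.min(),ok.max())
print(c['range_z'][100,200],W[100,200])
E
```

```text
[0.00286507 0.08003256 0.14352892] [-18.01890626  -0.25259104  -1.72025594]
85 0.116853185 [0.00440314 0.09263057 0.0165418 ]
303 335
165 0.1258953 [0.00369646 0.06736677 0.01525467]
302 334
245 0.13565288 [0.00287121 0.03811282 0.01451369]
302 332
0.39241034 [ 2.77280844e-01  4.10314837e-01 -3.88276766e-04]
```

Call:
arm_command:
  angular:
    - [0,0,0]
    - [0,0,0]
    - [0,0,0]
    - [0,0,0]
    - [0,0,0]
    - [0,0,0]
    - [0,0,0]
    - [0,0,0]
    - [0,0,0]
    - [0,0,0]
    - [0,0,0]
    - [0,0,0]
  slide:
    - [2.7,2.4,0]
    - [2.7,2.4,0]
    - [2.7,2.4,0]
    - [2.7,2.4,0]
    - [0,4.5,0]
    - [0,4.5,0]
    - [0,4.5,0]
    - [0,4.5,0]
    - [0,4.5,0]
    - [0,4.5,0]
    - [0,4.5,0]
    - [0,4.5,0]
  fingers: [1.5,1.5,1.5,1.5,1.5,1.5,1.5,1.5,1.5,1.5,1.5,1.5]

```text
clock: 7.5
tool_pos: [0.4886, -0.161, 0.2753]
eef_rot: [1.0, -0.016, -0.002, -0.001]
contact_force: [-0.2, 0.7, -1.8]
width: 0.0206
```

Call:
arm_command:
  angular:
    - [0,0,0]
    - [0,0,0]
    - [0,0,0]
    - [0,0,0]
    - [0,0,0]
    - [0,0,0]
    - [0,0,0]
  slide:
    - [-1.4,4,0]
    - [-1.4,4,0]
    - [-1.4,4,1]
    - [-1.4,4,2]
    - [-1.4,4,3]
    - [-0.5,0,2]
    - [0,0,0]
  fingers: [1.5,1.5,1.5,1.5,1.5,1.5,1.5]

```text
clock: 8.2
tool_pos: [0.4058, -0.3539, 0.1932]
eef_rot: [1.0, -0.017, -0.004, -0.004]
contact_force: [0.6, 0.8, -1.9]
width: 0.0203
```

```bash
python3 - <<'E'
from meas import *
rel([.42,-.36,.2])
c=cap('wrist','w5');weights('wrist',c)
for n in ['top','scene']: weights(n,cap(n,n+'5'))
E
```

```text
t 8.2 tcp [ 0.4058 -0.3539  0.1932] yaw -1.93 tool z [-0.007  0.008 -1.   ] w 0.0203 F [ 0.6  0.8 -1.9]
  slide cm [ 1.43  0.56 -0.69]
wrist px [339.  29.] 4526 ztop 0.0539 rect c [ 426.6 -210.2] size [34.  35.7] ang 88.5
wrist px [446.   6.] 391 ztop 0.0381 rect c [ 508.3 -193.6] size [4.2 9.6] ang 89.9
top px [404. 233.] 384 ztop 0.0588 rect c [ 588.  -121.5] size [45.3 33.6] ang 30.2
top px [420. 265.] 374 ztop 0.0597 rect c [ 506.1 -158.8] size [42.7 35.1] ang 44.2
top px [438. 295.] 435 ztop 0.0584 rect c [ 426.8 -200.9] size [32.9 43.7] ang 0.1
scene px [181. 281.] 525 ztop 0.0576 rect c [ 428.5 -203.5] size [42.3 31.1] ang 88.3
scene px [216. 296.] 583 ztop 0.0575 rect c [ 506.5 -160.8] size [45.3 32.7] ang 44.5
scene px [254. 315.] 637 ztop 0.0583 rect c [ 588.9 -124.1] size [44.6 33.9] ang 29.0
```

View pics/w5.png

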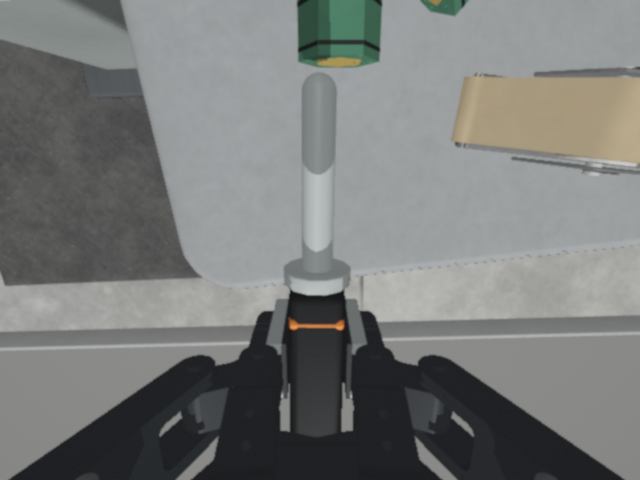

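Call:
arm_command:
  angular:
    - [0,0,0]
    - [0,0,0]
    - [0,0,0]
    - [0,0,0]
  slide:
    - [1,3,-1]
    - [1,3,-2]
    - [0,0,0]
    - [0,0,0]
  fingers: [1.5,1.5,1.5,1.5]

```text
clock: 8.75
tool_pos: [0.4291, -0.4168, 0.2299]
eef_rot: [1.0, -0.015, 0.001, 0.001]
contact_force: [0.3, -0.4, -2.4]
width: 0.0204
```

```bash
python3 - <<'E'
from meas import *
rel([.42,-.36,.2])
c=cap('wrist','w6');weights('wrist',c)
i=cv2.imread('pics/w6.png');cv2.imwrite('pics/w6z.png',cv2.resize(i[0:160,250:450],None,fx=4,fy=3.75,interpolation=cv2.INTER_CUBIC))
E
```

```text
t 8.75 tcp [ 0.4291 -0.4168  0.2299] yaw -1.72 tool z [ 0.002 -0.002 -1.   ] w 0.0204 F [ 0.3 -0.4 -2.4]
  slide cm [-1.08 -5.66  2.98]
```

View pics/w6z.png

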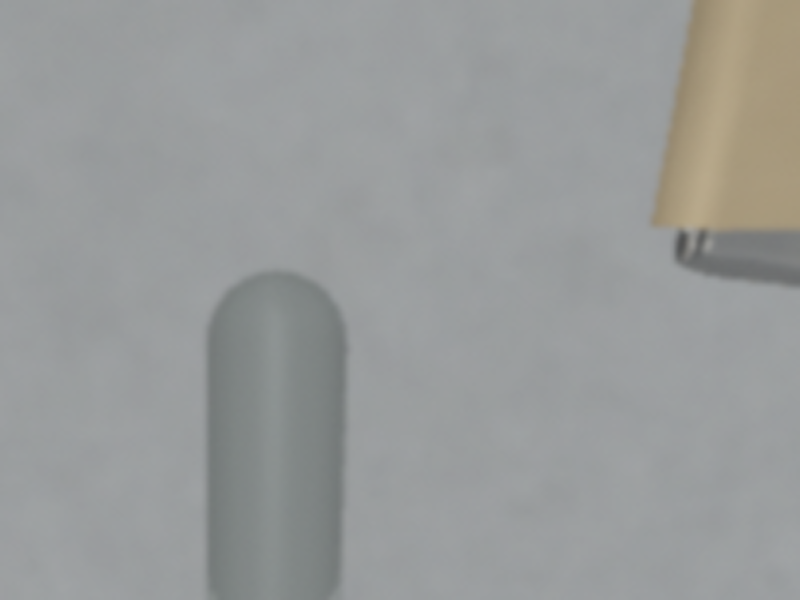

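Call:
arm_command:
  angular:
    - [0,0,0]
    - [0,0,0]
    - [0,0,0]
    - [0,0,0]
    - [0,0,0]
    - [0,0,0]
  slide:
    - [0,-4,0]
    - [0,-4,0]
    - [0,-4,0]
    - [0,0,0]
    - [0,0,0]
    - [0,0,0]
  fingers: [1.5,1.5,1.5,1.5,1.5,1.5]

```text
clock: 9.4
tool_pos: [0.4314, -0.2967, 0.2285]
eef_rot: [1.0, -0.015, 0.0, 0.0]
contact_force: [0.6, -1.2, -1.6]
width: 0.0202
```

```bash
python3 - <<'E'
from meas import *
rel([.42,-.36,.2])
c=cap('wrist','w7');weights('wrist',c)
E
```

```text
t 9.4 tcp [ 0.4314 -0.2967  0.2285] yaw -1.75 tool z [ 0.    -0.001 -1.   ] w 0.0202 F [ 0.6 -1.2 -1.6]
  slide cm [-0.95  6.36  2.85]
wrist px [508.  20.] 2316 ztop 0.0538 rect c [ 587.3 -141.2] size [19.2 44.5] ang 88.2
wrist px [402.  48.] 4781 ztop 0.054 rect c [ 505.5 -161.2] size [46.4 35.5] ang 46.7
wrist px [287. 107.] 1510 ztop 0.0539 rect c [ 416.4 -203.4] size [44.7 15.3] ang 86.4
wrist px [339. 109.] 266 ztop 0.0374 rect c [ 452.7 -204.2] size [ 3.7 44.3] ang 0.6
```

View pics/w7.png

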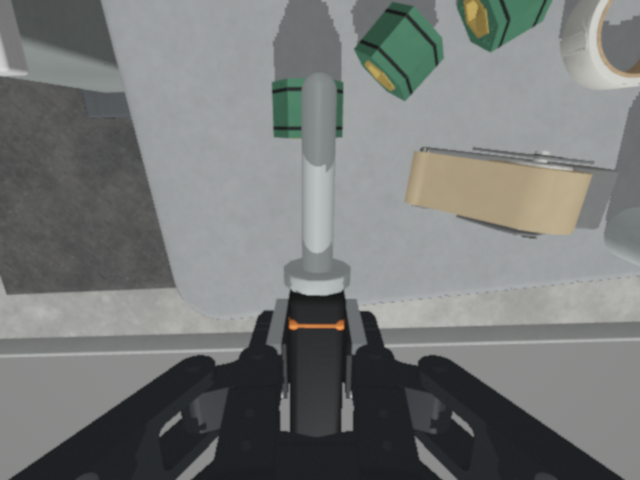

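```bash
python3 - <<'E'
from meas import *
c=cap('wrist');W=cloud(c)
for u,v,z in [(273,108,.027),(342,108,.027),(290,80,.054),(290,136,.054),(318.5,85,.2285+.0095),(318,165,.238),(317,245,.238),(319,72,.238)]: print(u,v,ray(c,u,v,z))
print(c['position'],W[110,285],W[85,318],W[245,317])
E
```

```text
273 108 [ 0.3966 -0.2017  0.027 ]
342 108 [ 0.4572 -0.2036  0.027 ]
290 80 [ 0.4144 -0.1826  0.054 ]
290 136 [ 0.4121 -0.2251  0.054 ]
318.5 85 [ 0.4352 -0.2046  0.238 ]
318 165 [ 0.4343 -0.2306  0.238 ]
317 245 [ 0.4331 -0.2604  0.238 ]
319 72 [ 0.4355 -0.2006  0.238 ]
[ 0.4340647  -0.21717966  0.36970111] [ 0.40879088 -0.20457351  0.04948129] [ 0.4350496  -0.20478582  0.24045722] [ 0.43309571 -0.25929931  0.24146552]
```

```bash
python3 - <<'E'
from h import *
rel([.4224,-.338,.019])
E
```

```text
t 9.5 tcp [ 0.4314 -0.2974  0.2284] yaw -1.82 tool z [ 0. -0. -1.] w 0.0204 F [ 0.1  0.3 -1. ]
  slide cm [-0.78  4.08 20.94]
```

Call:
arm_command:
  angular:
    - [0,0,0]
    - [0,0,0]
    - [0,0,0]
    - [0,0,0]
    - [0,0,0]
    - [0,0,0]
    - [0,0,0]
    - [0,0,0]
    - [0,0,0]
    - [0,0,0]
    - [0,0,0]
  slide:
    - [-0.4,2,0]
    - [-0.38,2.08,2]
    - [0,0,3]
    - [0,0,3]
    - [0,0,3]
    - [0,0,3]
    - [0,0,3]
    - [0,0,2.5]
    - [0,0,1.4]
    - [0,0,0]
    - [0,0,0]
  fingers: [1.5,1.5,1.5,1.5,1.5,1.5,1.5,1.5,1.5,1.5,1.5]

```text
clock: 10.6
tool_pos: [0.4223, -0.3379, 0.0194]
eef_rot: [1.0, -0.016, -0.0, -0.0]
contact_force: [0.5, -0.1, -1.3]
width: 0.0203
```

```bash
python3 - <<'E'
from meas import *
rel([.4224,-.338,.019])
c=cap('wrist','w8');s=cap('scene','s8')
i=cv2.imread('pics/s8.png');cv2.imwrite('pics/s8z.png',cv2.resize(i[220:340,100:260],None,fx=5,fy=5,interpolation=cv2.INTER_CUBIC))
W=cloud(c);print(W[165,318],W[90,318])
E
```

```text
t 10.6 tcp [ 0.4223 -0.3379  0.0194] yaw -1.83 tool z [-0.  0. -1.] w 0.0203 F [ 0.5 -0.1 -1.3]
  slide cm [0.01 0.01 0.04]
[ 0.42519621 -0.27105551  0.03264476] [ 0.42590361 -0.24717206  0.03244308]
```

View pics/w8.png

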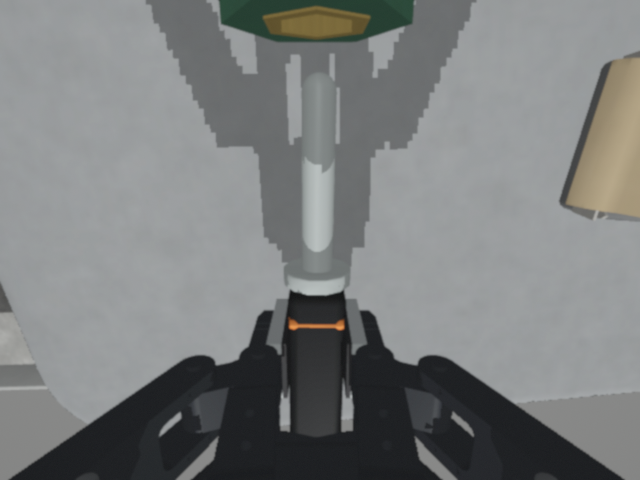

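View pics/s8z.png

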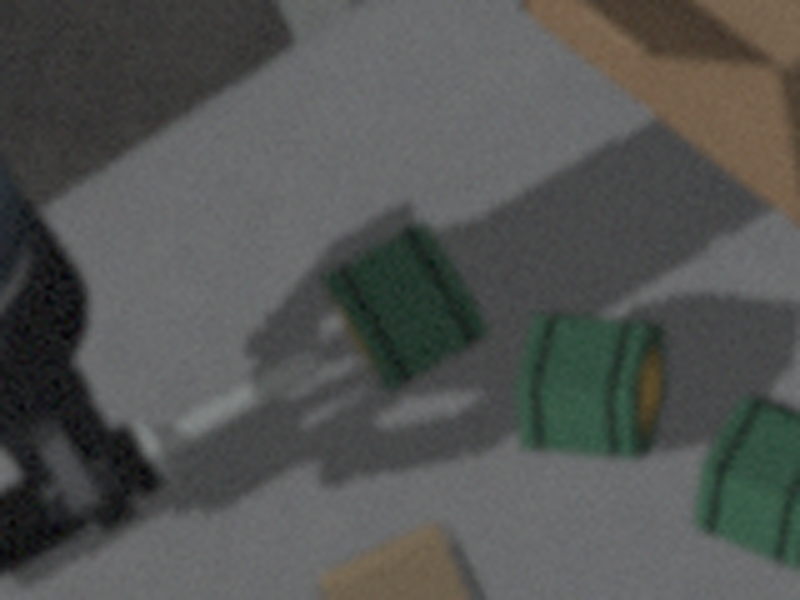

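Call:
arm_command:
  angular:
    - [0,0,0]
    - [0,0,0]
    - [0,0,0]
    - [0,0,0]
    - [0,0,0]
    - [0,0,0]
  slide:
    - [0,-0.8,0]
    - [0,-0.8,0]
    - [0,-0.8,0]
    - [0,-0.8,0]
    - [0,0,0]
    - [0,0,0]
  fingers: [1.5,1.5,1.5,1.5,1.5,1.5]

```text
clock: 11.3
tool_pos: [0.4234, -0.3049, 0.0195]
eef_rot: [1.0, -0.015, -0.0, 0.0]
contact_force: [0.3, 0.6, -0.8]
width: 0.0203
```

```bash
python3 - <<'E'
from meas import *
rel([.4224,-.338,.019])
c=cap('wrist','w9');s=cap('scene','s9')
i=cv2.imread('pics/s9.png');cv2.imwrite('pics/s9z.png',cv2.resize(i[220:340,100:260],None,fx=5,fy=5,interpolation=cv2.INTER_CUBIC))
E
```

```text
t 11.3 tcp [ 0.4234 -0.3049  0.0195] yaw -1.74 tool z [-0. -0. -1.] w 0.0203 F [ 0.3  0.6 -0.8]
  slide cm [-0.    3.31  0.05]
```

View pics/w9.png

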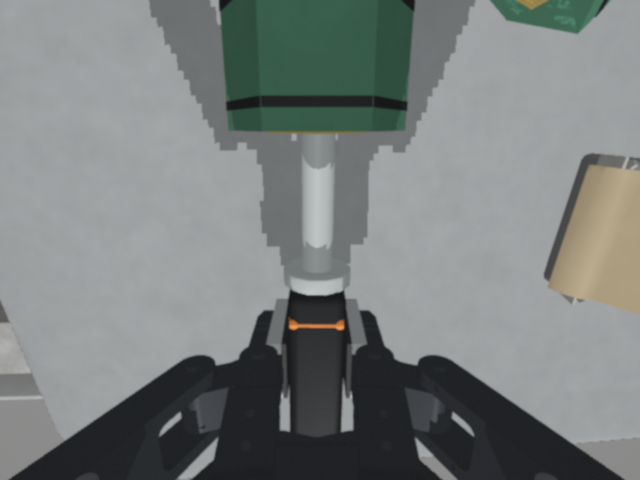

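View pics/s9z.png

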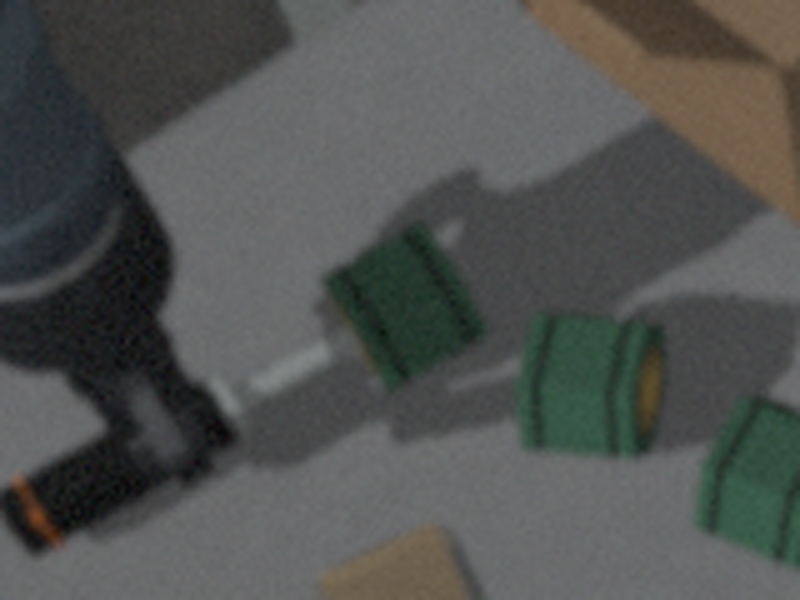

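The rod has entered the bore: the weight has not moved, and the shaft vanishes under its face at (318,133). I go on by 4.1 cm, then lift.

Call:
arm_command:
  angular:
    - [0,0,0]
    - [0,0,0]
    - [0,0,0]
    - [0,0,0]
    - [0,0,0]
    - [0,0,0]
    - [0,0,0]
    - [0,0,0]
  slide:
    - [0,-0.8,0]
    - [0,-0.8,0]
    - [0,-0.8,0]
    - [0,-0.8,0]
    - [0,-0.6,0]
    - [0,-0.3,0]
    - [0,0,0]
    - [0,0,0]
  fingers: [1.5,1.5,1.5,1.5,1.5,1.5,1.5,1.5]

```text
clock: 12.2
tool_pos: [0.4248, -0.2644, 0.0195]
eef_rot: [1.0, -0.016, 0.0, 0.0]
contact_force: [0.2, 0.1, -1.3]
width: 0.0206
```

```bash
python3 - <<'E'
from meas import *
rel([.4224,-.338,.019])
c=cap('wrist','w10')
E
```

```text
t 12.2 tcp [ 0.4248 -0.2644  0.0195] yaw -1.78 tool z [ 0.    -0.001 -1.   ] w 0.0206 F [ 0.2  0.1 -1.3]
  slide cm [-0.01  7.36  0.05]
```

View pics/w10.png

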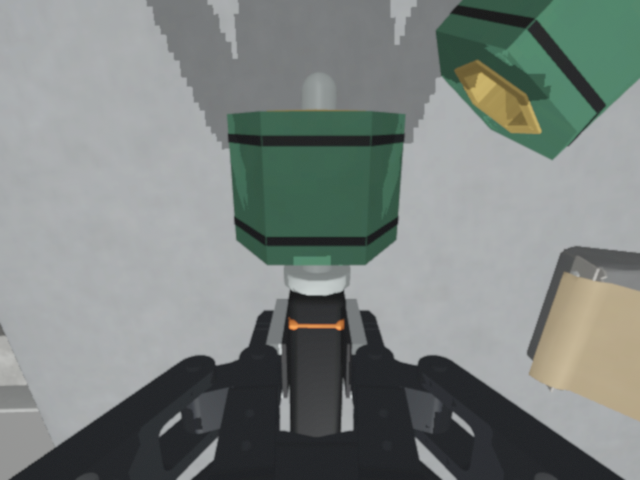

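Call:
arm_command:
  angular:
    - [0,0,0]
    - [0,0,0]
    - [0,0,0]
    - [0,0,0]
    - [2,0,0]
    - [2,0,0]
    - [0,0,0]
    - [0,0,0]
  slide:
    - [0,0,-0.5]
    - [0,0,-0.7]
    - [0,0,-1]
    - [0,0,-1]
    - [0,0,-1]
    - [0,0,-1]
    - [0,0,-1]
    - [0,0,0]
  fingers: [1.5,1.5,1.5,1.5,1.5,1.5,1.5,1.5]

```text
clock: 13.05
tool_pos: [0.4258, -0.2666, 0.0833]
eef_rot: [0.999, -0.016, 0.002, -0.033]
contact_force: [0.1, -0.9, -2.9]
width: 0.0207
```

```bash
python3 - <<'E'
from meas import *
rel([.4224,-.338,.019])
c=cap('wrist','w11');s=cap('scene','s11')
i=cv2.imread('pics/s11.png');cv2.imwrite('pics/s11z.png',cv2.resize(i[200:320,100:260],None,fx=5,fy=5,interpolation=cv2.INTER_CUBIC))
E
```

```text
t 13.05 tcp [ 0.4258 -0.2666  0.0833] yaw -1.81 tool z [ 0.005  0.067 -0.998] w 0.0207 F [ 0.1 -0.9 -2.9]
  slide cm [-0.13  7.56  5.93]
```

View pics/w11.png

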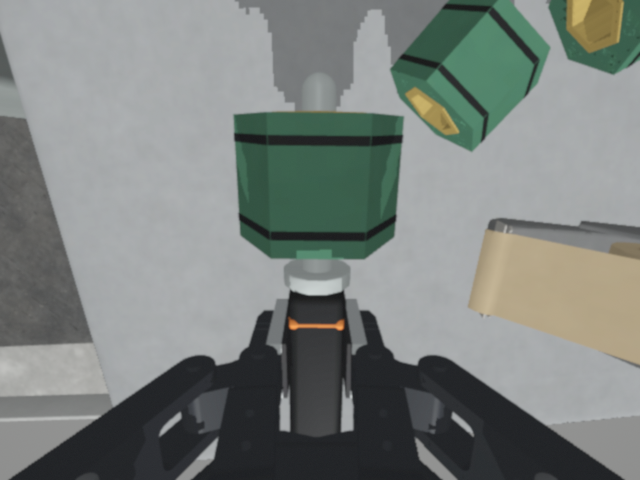

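View pics/s11z.png

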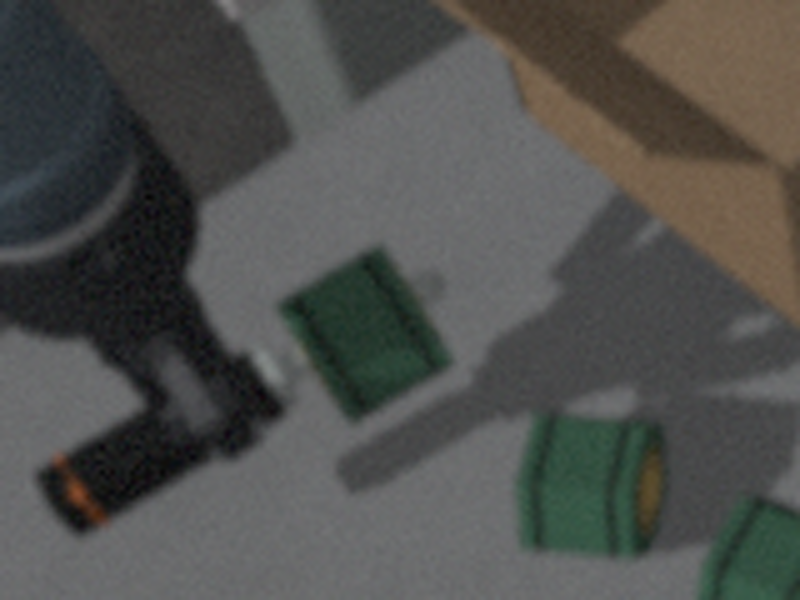

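```bash
python3 - <<'E'
from h import *
for n in ['top','scene']:
    W=np.load(n+'0.npy')
    m=(W[...,0]>.48)&(W[...,0]<.74)&(W[...,1]>-.03)&(W[...,1]<.115)
    for lo,hi in [(.088,.101),(.101,.110),(.118,.135)]:
        P=W[m&(W[...,2]>lo)&(W[...,2]<hi)]
        r=cv2.minAreaRect((P[:,:2]*1000).astype(np.float32))
        print(n,lo,len(P),np.percentile(P,[1,50,99],axis=0).round(4).tolist(),np.round(r[0],1),np.round(r[1],1),round(r[2],2))
    # rim along y at a few x
    for x in (.55,.6,.65):
        Q=W[m&(abs(W[...,0]-x)<.004)&(W[...,2]>.05)]; Q=Q[Q[:,1].argsort()]; print(x,np.round(Q[::max(1,len(Q)//14),1:],3).tolist())
E
python3 - <<'E'
import cv2
i=cv2.imread('pics/top0.png');cv2.imwrite('pics/t0p.png',cv2.resize(i[165:275,305:375],None,fx=6,fy=5.4,interpolation=cv2.INTER_CUBIC))
E
```

```text
top 0.088 2725 [[0.5142, -0.0037, 0.091], [0.6115, 0.0448, 0.097], [0.71, 0.0925, 0.1008]] [597.   34.4] [233.3 121.3] 0.38
top 0.101 413 [[0.5037, -0.0063, 0.1011], [0.6003, 0.0272, 0.1028], [0.7119, 0.0946, 0.1095]] [597.1  31.3] [125.8 230.5] 88.36
top 0.118 353 [[0.4808, -0.0267, 0.1182], [0.5982, 0.077, 0.1264], [0.7148, 0.0988, 0.132]] [597.9  33.3] [129.2 234. ] 89.08
0.55 [[-0.005, 0.102], [0.0, 0.097], [0.007, 0.098], [0.015, 0.105], [0.023, 0.1], [0.03, 0.097], [0.037, 0.097], [0.045, 0.091], [0.052, 0.095], [0.06, 0.097], [0.067, 0.096], [0.075, 0.104], [0.08, 0.091], [0.087, 0.097], [0.095, 0.101]]
0.6 [[-0.005, 0.106], [0.002, 0.096], [0.009, 0.096], [0.015, 0.098], [0.022, 0.099], [0.032, 0.098], [0.04, 0.097], [0.047, 0.097], [0.055, 0.1], [0.062, 0.101], [0.07, 0.098], [0.077, 0.1], [0.087, 0.103], [0.094, 0.127], [0.106, 0.071], [0.113, 0.07]]
0.65 [[-0.006, 0.104], [-0.001, 0.097], [0.004, 0.099], [0.012, 0.098], [0.017, 0.099], [0.024, 0.096], [0.032, 0.096], [0.039, 0.093], [0.045, 0.098], [0.052, 0.096], [0.06, 0.096], [0.067, 0.098], [0.075, 0.098], [0.08, 0.098
[... 452 characters left out ...]
 0.098], [0.007, 0.097], [0.014, 0.099], [0.023, 0.097], [0.031, 0.1], [0.039, 0.098], [0.048, 0.098], [0.056, 0.095], [0.064, 0.099], [0.073, 0.099], [0.083, 0.097], [0.091, 0.097], [0.093, 0.12], [0.094, 0.112]]
0.6 [[-0.008, 0.101], [-0.005, 0.106], [0.004, 0.097], [0.013, 0.097], [0.022, 0.097], [0.03, 0.1], [0.038, 0.098], [0.045, 0.099], [0.055, 0.097], [0.062, 0.098], [0.07, 0.099], [0.078, 0.1], [0.088, 0.097], [0.092, 0.101], [0.093, 0.118]]
0.65 [[-0.01, 0.109], [-0.005, 0.104], [0.004, 0.098], [0.013, 0.098], [0.021, 0.099], [0.029, 0.096], [0.037, 0.099], [0.045, 0.098], [0.053, 0.097], [0.062, 0.099], [0.07, 0.098], [0.077, 0.098], [0.086, 0.099], [0.091, 0.122], [0.092, 0.128]]
```

View pics/t0p.png

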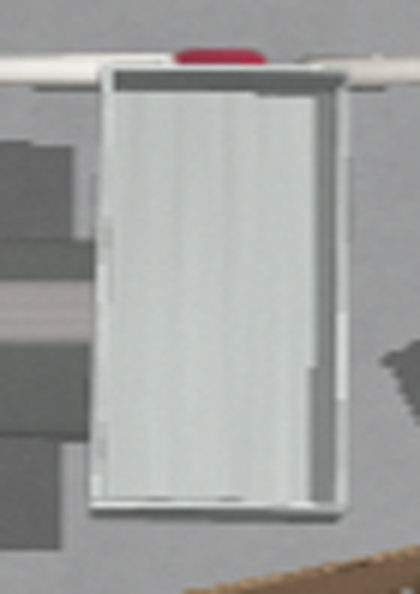

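```bash
python3 - <<'E'
from h import *
rel([.4258,-.2666,.2]); rel([.56,-.22,.2]); rel([.655,-.1,.2]);rel([.655,-.031,.2])
E
```

```text
t 13.15 tcp [ 0.4248 -0.2653  0.0817] yaw -1.77 tool z [ 0.003  0.069 -0.998] w 0.0204 F [-0.3  0.5 -4.3]
  slide cm [  0.11  -0.69 -11.81]
t 13.15 tcp [ 0.4248 -0.2653  0.0817] yaw -1.77 tool z [ 0.003  0.069 -0.998] w 0.0204 F [-0.3  0.5 -4.3]
  slide cm [ 13.38  -5.75 -11.46]
t 13.15 tcp [ 0.4248 -0.2653  0.0817] yaw -1.77 tool z [ 0.003  0.069 -0.998] w 0.0204 F [-0.3  0.5 -4.3]
  slide cm [ 22.51 -18.   -10.61]
t 13.15 tcp [ 0.4248 -0.2653  0.0817] yaw -1.77 tool z [ 0.003  0.069 -0.998] w 0.0204 F [-0.3  0.5 -4.3]
  slide cm [ 22.3  -24.88 -10.13]
```

Call:
arm_command:
  angular:
    - [0,0,0]
    - [0,0,0]
    - [0,0,0]
    - [0,0,0]
    - [0,0,0]
    - [0,0,0]
    - [0,0,0]
    - [0,0,0]
    - [0,0,0]
    - [0,0,0]
    - [0,0,0]
    - [0,0,0]
  slide:
    - [0,0,-2]
    - [0,-0.2,-3]
    - [0,-0.2,-3]
    - [1,-0.3,-2]
    - [2,-0.8,-1]
    - [2.5,-1,-0.4]
    - [2.5,-1,0]
    - [2.5,-1.2,0]
    - [2.5,-1.2,0]
    - [0,0,0]
    - [0,0,0]
    - [0,0,0]
  fingers: [1.5,1.5,1.5,1.5,1.5,1.5,1.5,1.5,1.5,1.5,1.5,1.5]

```text
clock: 14.35
tool_pos: [0.555, -0.2183, 0.1985]
eef_rot: [0.999, -0.016, -0.0, -0.035]
contact_force: [1.2, 0.6, -3.6]
width: 0.0202
```

```bash
python3 - <<'E'
from h import *
rel([.655,-.12,.2])
cap('wrist','w12')
E
```

```text
t 14.35 tcp [ 0.555  -0.2183  0.1985] yaw -1.79 tool z [ 0.     0.07  -0.998] w 0.0202 F [ 1.2  0.6 -3.6]
  slide cm [  9.68 -10.12   0.55]
```

View pics/w12.png

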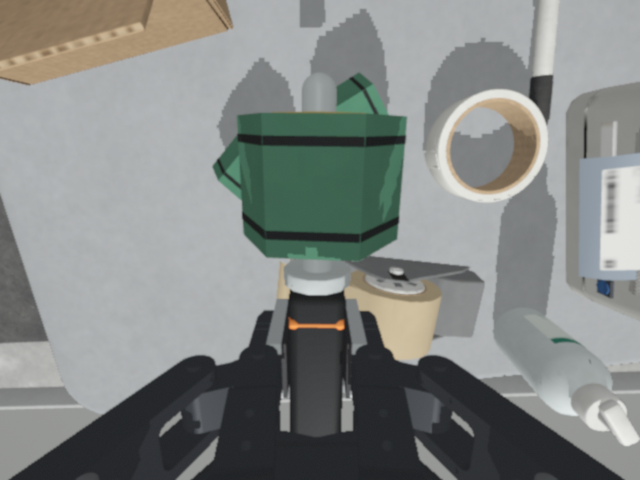

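Call:
arm_command:
  angular:
    - [0,0,0]
    - [0,0,0]
    - [0,0,0]
    - [0,0,0]
    - [0,0,0]
    - [0,0,0]
    - [0,0,0]
    - [0,0,0]
    - [0,0,0]
    - [0,0,0]
  slide:
    - [2,-2,0.1]
    - [2.5,-2.5,0.1]
    - [2.5,-2.5,0.1]
    - [2,-3,0.1]
    - [0.6,-2.5,0.1]
    - [0,-2.5,0.1]
    - [0,-2,0.1]
    - [0,-1,0]
    - [0,0,0]
    - [0,0,0]
  fingers: [1.5,1.5,1.5,1.5,1.5,1.5,1.5,1.5,1.5,1.5]

```text
clock: 15.4
tool_pos: [0.6574, -0.0424, 0.2049]
eef_rot: [0.999, -0.016, 0.001, -0.034]
contact_force: [0.5, 0.1, -3.4]
width: 0.0208
```

```bash
python3 - <<'E'
from h import *
rel([.655,-.031,.2])
cap('wrist','w13');cap('scene','s13')
E
```

```text
t 15.4 tcp [ 0.6574 -0.0424  0.2049] yaw -1.82 tool z [ 0.002  0.069 -0.998] w 0.0208 F [ 0.5  0.1 -3.4]
  slide cm [-0.28 -1.1   0.56]
```

View pics/w13.png

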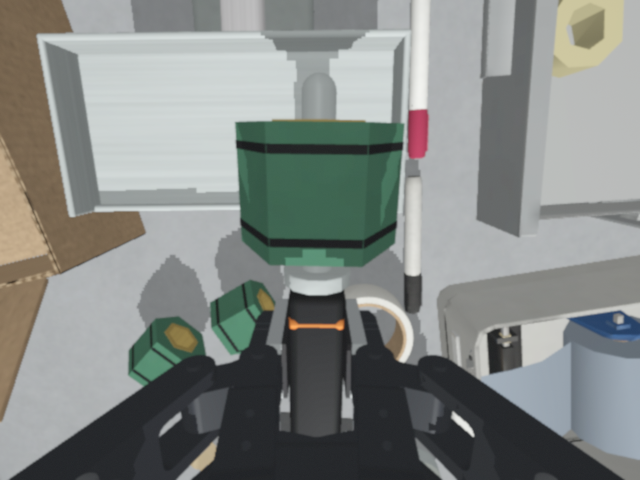

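View pics/s13.png

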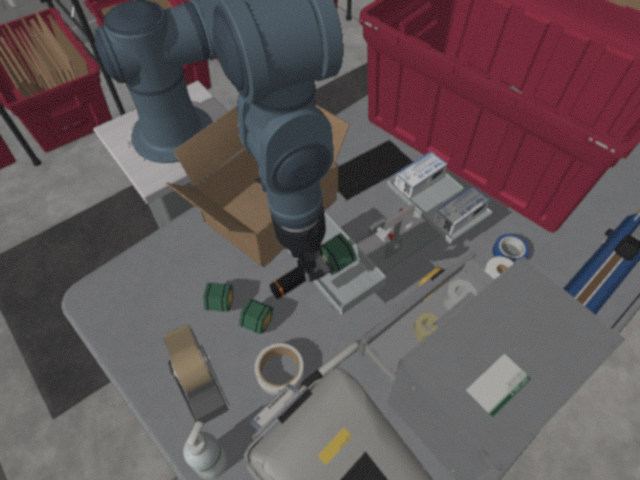

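Call:
arm_command:
  angular:
    - [0,0,0]
    - [0,0,0]
    - [0,0,0]
    - [-2,0,0]
    - [-2,0,0]
    - [0,0,0]
    - [0,0,0]
    - [0,0,0]
  slide:
    - [-0.25,-1,1]
    - [0,-0.2,2]
    - [0,-0.2,2]
    - [0,0,1]
    - [0,0,0.5]
    - [0,0,0]
    - [0,0,0]
    - [0,0,0]
  fingers: [1.5,1.5,1.5,1.5,1.5,1.5,1.5,1.5]

```text
clock: 16.3
tool_pos: [0.6562, -0.0239, 0.1416]
eef_rot: [1.0, -0.016, 0.001, -0.0]
contact_force: [0.4, -0.2, -2.2]
width: 0.0205
```

```bash
python3 - <<'E'
from h import *
rel([.655,-.031,.116])
c=cap('wrist','w14');s=cap('scene','s14')
W=cloud(c)
print(W[150,120],W[185,320],W[215,320])
i=cv2.imread('pics/s14.png');cv2.imwrite('pics/s14z.png',cv2.resize(i[200:320,250:410],None,fx=5,fy=5,interpolation=cv2.INTER_CUBIC))
E
```

```text
t 16.3 tcp [ 0.6562 -0.0239  0.1416] yaw -1.83 tool z [ 0.001  0.    -1.   ] w 0.0205 F [ 0.4 -0.2 -2.2]
  slide cm [-0.1   0.72  2.56]
[0.56092259 0.04736182 0.09539826] [0.65948766 0.03821746 0.16865073] [0.65922031 0.02854582 0.16837668]
```

View pics/w14.png

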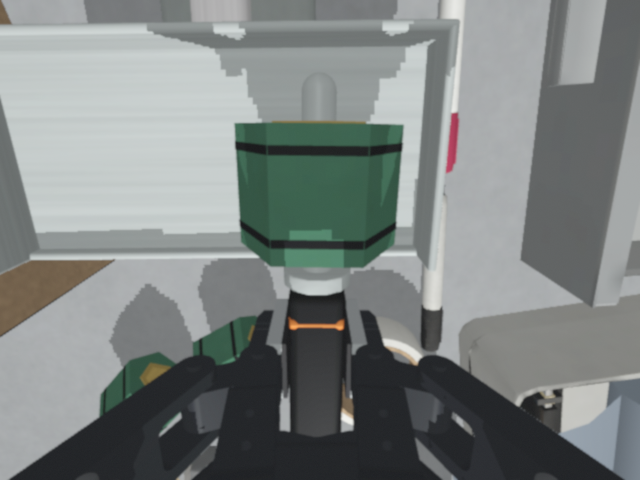

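View pics/s14z.png

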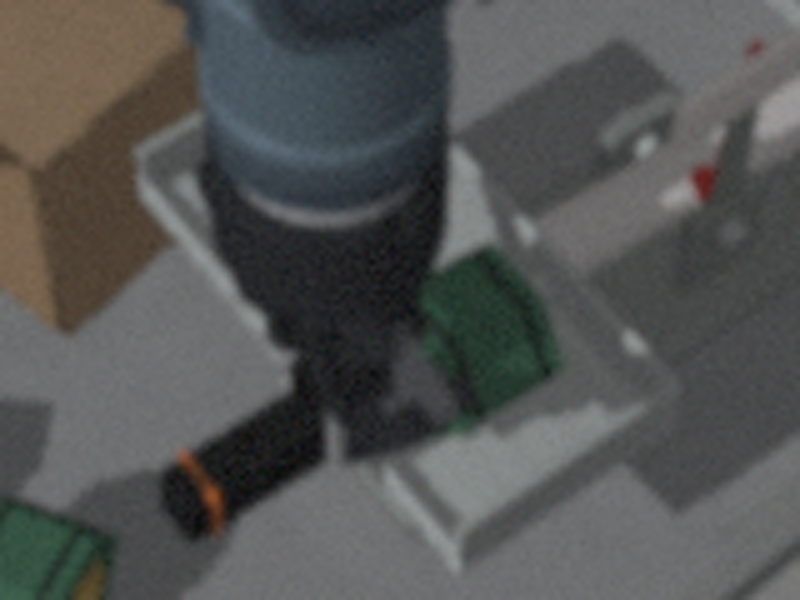

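Call:
arm_command:
  angular:
    - [0,0,0]
    - [0,0,0]
    - [0,0,0]
    - [0,0,0]
    - [0,0,0]
    - [0,0,0]
    - [0,0,0]
    - [0,0,0]
    - [0,0,0]
  slide:
    - [0,0.4,0.5]
    - [0,0.4,0.5]
    - [0,0,0.5]
    - [0,0,0.4]
    - [0,0,0.3]
    - [0,0,0.2]
    - [0,0,0.15]
    - [0,0,0]
    - [0,0,0]
  fingers: [1.5,1.5,1.5,1.5,1.5,1.5,1.5,1.5,1.5]

```text
clock: 17.3
tool_pos: [0.6556, -0.031, 0.1157]
eef_rot: [1.0, -0.015, 0.0, 0.0]
contact_force: [0.2, 0.4, -0.5]
width: 0.0207
```

```bash
python3 - <<'E'
from h import *
rel([.655,-.031,.116])
c=cap('wrist','w15');W=cloud(c)
print(W[150,120],W[185,320],W[215,320])
E
```

```text
t 17.3 tcp [ 0.6556 -0.031   0.1157] yaw -1.77 tool z [ 0. -0. -1.] w 0.0207 F [ 0.2  0.4 -0.5]
  slide cm [-0.06  0.   -0.03]
[0.57407996 0.04138175 0.09596589] [0.65885936 0.03223123 0.14980052] [0.65861847 0.02318574 0.14966369]
```

View pics/w15.png

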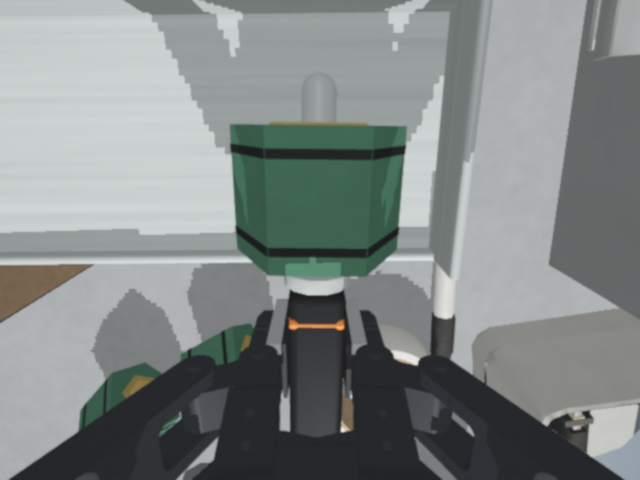

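The weight top now reads 0.150 m, which is the pan floor plus 54 mm, so it is seated and I can withdraw.

Call:
arm_command:
  angular:
    - [0,0,0]
    - [0,0,0]
    - [0,0,0]
    - [0,0,0]
    - [0,0,0]
    - [0,0,0]
    - [0,0,0]
    - [0,0,0]
    - [0,0,0]
    - [0,0,0]
    - [0,0,0]
  slide:
    - [0,0.5,0]
    - [0,1,0]
    - [0,1,0]
    - [0,1,0]
    - [0,1,0]
    - [0,1,0]
    - [0,1,0]
    - [0,1,0]
    - [0,1,0]
    - [0,0,0]
    - [0,0,0]
  fingers: [1.5,1.5,1.5,1.5,1.5,1.5,1.5,1.5,1.5,1.5,1.5]

```text
clock: 18.45
tool_pos: [0.6528, -0.1162, 0.1154]
eef_rot: [1.0, -0.016, -0.0, -0.0]
contact_force: [0.6, 0.3, -0.8]
width: 0.0202
```

```bash
python3 - <<'E'
from meas import *
rel([.655,-.13,.2])
c=cap('wrist','w16');W=cloud(c)
for n in ['top','scene']: weights(n,cap(n,n+'16'))
E
```

```text
t 18.45 tcp [ 0.6528 -0.1162  0.1154] yaw -1.8 tool z [-0.  0. -1.] w 0.0202 F [ 0.6  0.3 -0.8]
  slide cm [ 0.26  1.37 -8.46]
top px [348. 198.] 400 ztop 0.1548 rect c [655.8  27.5] size [41.5 35.6] ang 89.4
scene px [341. 274.] 649 ztop 0.1546 rect c [658.4  24.3] size [43.6 32. ] ang 88.3
scene px [216. 297.] 578 ztop 0.0579 rect c [ 507.7 -161.4] size [44.8 32.1] ang 48.3
scene px [250. 312.] 376 ztop 0.1386 rect c [ 642.1 -152.4] size [ 4.4 30. ] ang 4.4
```

View pics/w16.png

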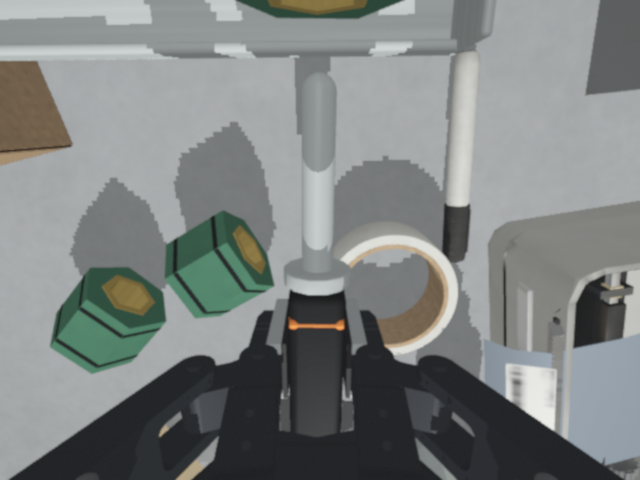

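View pics/scene16.png

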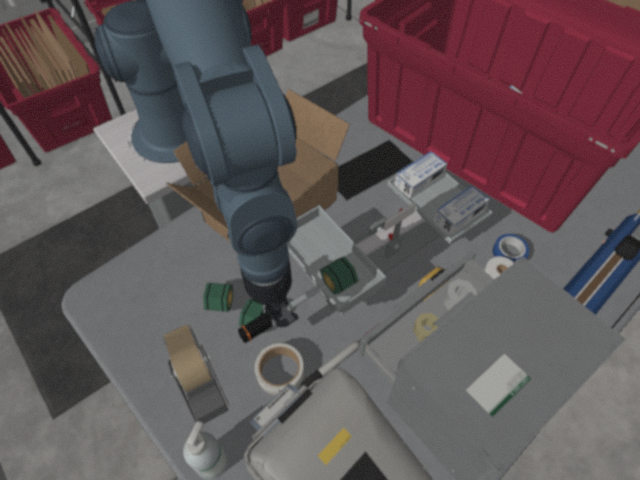

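Call:
arm_command:
  angular:
    - [0,0,0]
    - [0,0,0]
    - [0,0,0]
    - [0,0,0]
    - [0,0,0]
    - [0,0,0]
    - [0,0,8.44]
    - [0,0,8.44]
    - [0,0,8.44]
    - [0,0,8.44]
    - [0,0,8.44]
    - [0,0,0]
  slide:
    - [0,0,-2]
    - [0,0,-3]
    - [0,0,-3]
    - [-1,1,-3]
    - [-3,2,-2.5]
    - [-3,2,0]
    - [0,0,0]
    - [0,0,0]
    - [0,0,0]
    - [0,0,0]
    - [0,0,0]
    - [0,0,0]
  fingers: [1.5,1.5,1.5,1.5,1.5,1.5,1.5,1.5,1.5,1.5,1.5,1.5]

```text
clock: 19.8
tool_pos: [0.5813, -0.1633, 0.2505]
eef_rot: [0.927, -0.374, 0.0, -0.0]
contact_force: [0.5, -0.0, -1.6]
width: 0.0206
```

```bash
python3 - <<'E'
from h import *
rel([.443,-.226,.23])
E
```

```text
t 19.8 tcp [ 0.5813 -0.1633  0.2505] yaw -43.92 tool z [ 0. -0. -1.] w 0.0206 F [ 0.5 -0.  -1.6]
  slide cm [-5.62 14.11  2.05]
```

Call:
arm_command:
  angular:
    - [0,0,0]
    - [0,0,0]
    - [0,0,0]
    - [0,0,0]
    - [0,0,0]
    - [0,0,0]
    - [0,0,0]
  slide:
    - [-1.4,3.5,0]
    - [-1.4,3.5,0.5]
    - [-1.4,3.5,0.5]
    - [-1.4,3.6,1]
    - [0,0,0]
    - [0,0,0]
    - [0,0,0]
  fingers: [1.5,1.5,1.5,1.5,1.5,1.5,1.5]

```text
clock: 20.5
tool_pos: [0.4443, -0.2264, 0.2311]
eef_rot: [0.928, -0.373, 0.001, 0.0]
contact_force: [1.0, -0.9, -1.4]
width: 0.0202
```

```bash
python3 - <<'E'
from meas import *
rel([.414,-.256,.019])
c=cap('wrist','w17');weights('wrist',c)
for n in ['top','scene']: weights(n,cap(n,n+'17'))
E
```

```text
t 20.5 tcp [ 0.4443 -0.2264  0.2311] yaw -43.86 tool z [ 0.002 -0.001 -1.   ] w 0.0202 F [ 1.  -0.9 -1.4]
  slide cm [-0.17  4.25 21.2 ]
wrist px [357.  18.] 2524 ztop 0.054 rect c [ 578.9 -129.6] size [26.  36.1] ang 28.9
wrist px [291. 113.] 1059 ztop 0.0537 rect c [ 495.3 -151. ] size [44.5  6.6] ang 44.9
wrist px [342. 113.] 604 ztop 0.0472 rect c [ 520.6 -174.9] size [43.8  2.9] ang 47.2
top px [348. 198.] 406 ztop 0.1546 rect c [657.1  27.4] size [41.5 33.3] ang 89.9
top px [404. 233.] 382 ztop 0.059 rect c [ 587.1 -121. ] size [45.  35.7] ang 27.2
top px [420. 265.] 375 ztop 0.059 rect c [ 505.3 -159.4] size [40.9 33.4] ang 44.6
scene px [341. 274.] 686 ztop 0.1541 rect c [659.2  24.8] size [44.3 32.7] ang 85.9
scene px [216. 297.] 577 ztop 0.0581 rect c [ 507.  -161.3] size [45.4 32.5] ang 51.3
scene px [253. 315.] 634 ztop 0.0584 rect c [ 588.6 -124.3] size [45.1 34.5] ang 28.6
```

View pics/w17.png

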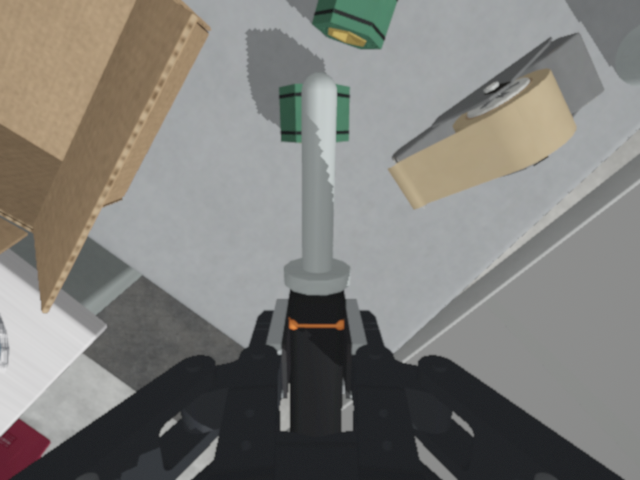

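```bash
python3 - <<'E'
from h import *
c=cap('wrist');s=env.read_state();M=R.from_quat(s['eef_rot']).as_matrix();t=np.array(s['tool_pos'])
for u,v,z in [(280,113,.027),(349.5,113,.027),(284,85,.054),(284,142,.054),(344,85,.054),(344,141,.054),(318.5,85,t[2]+.0095),(318,165,t[2]+.009),(317,245,t[2]+.009),(319,72,t[2]+.009)]:
    p=ray(c,u,v,z); print(u,v,p,np.round((p-t)@M*1000,1))
i=cv2.imread('pics/w17.png');cv2.imwrite('pics/w17z.png',cv2.resize(i[65:160,255:375],None,fx=6,fy=6,interpolation=cv2.INTER_CUBIC))
E
```

```text
280 113 [ 0.4843 -0.1391  0.027 ] [-31.7 -90.6 203.7]
349.5 113 [ 0.5289 -0.1819  0.027 ] [ 30.1 -90.6 203.8]
284 85 [ 0.5029 -0.1288  0.054 ] [ -25.4 -110.9  176.7]
284 142 [ 0.4715 -0.1598  0.054 ] [-26.6 -66.8 176.7]
344 85 [ 0.5376 -0.1621  0.054 ] [  22.7 -110.9  176.8]
344 141 [ 0.5084 -0.1941  0.054 ] [ 23.8 -67.6 176.8]
318.5 85 [ 0.5094 -0.16    0.2402] [  1.1 -92.9  -9.5]
318 165 [ 0.4912 -0.1789  0.2397] [  1.1 -66.7  -9. ]
317 245 [ 0.4702 -0.2003  0.2397] [  0.8 -36.7  -9. ]
319 72 [ 0.5123 -0.1573  0.2397] [  1.3 -96.9  -9. ]
```

View pics/w17z.png

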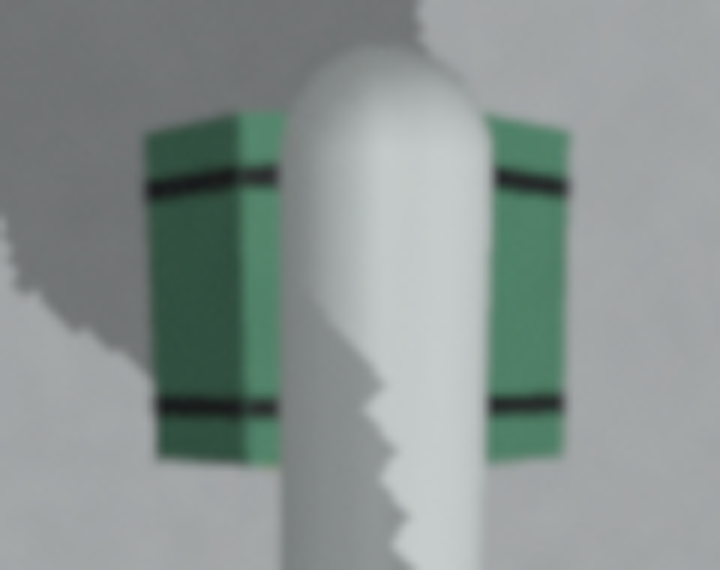

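Call:
arm_command:
  angular:
    - [0,0,0]
    - [0,0,0]
    - [0,0,0]
    - [0,0,0]
    - [0,0,0]
    - [0,0,0]
    - [0,0,0]
    - [0,0,0]
    - [0,0,0]
    - [0,0,0]
    - [0,0,0]
  slide:
    - [-0.1,2.2,0]
    - [-0.1,2.3,2]
    - [0,0,3]
    - [0,0,3]
    - [0,0,3]
    - [0,0,3]
    - [0,0,3]
    - [0,0,2.5]
    - [0,0,1.6]
    - [0,0,0]
    - [0,0,0]
  fingers: [1.5,1.5,1.5,1.5,1.5,1.5,1.5,1.5,1.5,1.5,1.5]

```text
clock: 21.8
tool_pos: [0.4109, -0.2574, 0.0197]
eef_rot: [0.927, -0.374, -0.0, 0.0]
contact_force: [-0.3, 0.1, -0.7]
width: 0.0204
```

```bash
python3 - <<'E'
from meas import *
rel([.414,-.256,.019])
c=cap('wrist','w18');W=cloud(c);print(W[165,318],W[90,318])
E
```

```text
t 21.8 tcp [ 0.4109 -0.2574  0.0197] yaw -43.93 tool z [-0. -0. -1.] w 0.0204 F [-0.3  0.1 -0.7]
  slide cm [ 0.12 -0.31  0.07]
[ 0.45808855 -0.20966703  0.03326542] [ 0.47458449 -0.19246349  0.03283837]
```

View pics/w18.png

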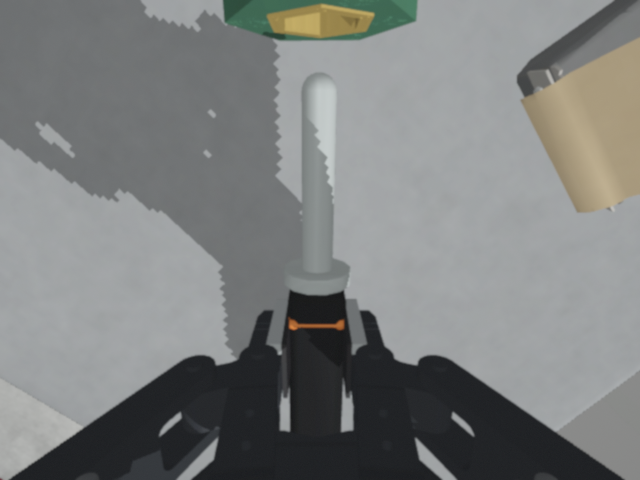

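Weight edges at 224 and 416 put its centre at u=320; the rod is at 319, so it is aligned and I insert.

Call:
arm_command:
  angular:
    - [0,0,0]
    - [0,0,0]
    - [0,0,0]
    - [0,0,0]
    - [0,0,0]
    - [0,0,0]
  slide:
    - [0,-0.8,0]
    - [0,-0.8,0]
    - [0,-0.8,0]
    - [0,-0.8,0]
    - [0,0,0]
    - [0,0,0]
  fingers: [1.5,1.5,1.5,1.5,1.5,1.5]

```text
clock: 22.45
tool_pos: [0.4328, -0.2341, 0.0194]
eef_rot: [0.927, -0.374, -0.0, 0.0]
contact_force: [0.5, 0.2, -1.7]
width: 0.0206
```

```bash
python3 - <<'E'
from meas import *
rel([.414,-.256,.019])
c=cap('wrist','w19')
E
```

```text
t 22.45 tcp [ 0.4328 -0.2341  0.0194] yaw -43.93 tool z [-0. -0. -1.] w 0.0206 F [ 0.5  0.2 -1.7]
  slide cm [0.17 2.88 0.04]
```

View pics/w19.png

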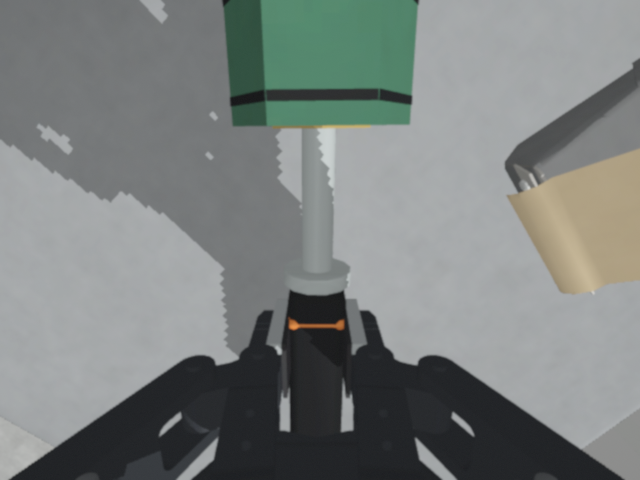

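Call:
arm_command:
  angular:
    - [0,0,0]
    - [0,0,0]
    - [0,0,0]
    - [0,0,0]
    - [0,0,0]
    - [0,0,0]
    - [0,0,0]
    - [0,0,0]
  slide:
    - [0.05,-0.8,0]
    - [0.05,-0.8,0]
    - [0,-0.8,0]
    - [0,-0.8,0]
    - [0,-0.6,0]
    - [0,-0.4,0]
    - [0,0,0]
    - [0,0,0]
  fingers: [1.5,1.5,1.5,1.5,1.5,1.5,1.5,1.5]

```text
clock: 23.3
tool_pos: [0.4625, -0.2048, 0.0194]
eef_rot: [0.927, -0.374, -0.0, 0.0]
contact_force: [-0.5, 0.2, -2.2]
width: 0.0202
```

Call:
arm_command:
  angular:
    - [0,0,0]
    - [0,0,0]
    - [0,0,0]
    - [0,0,0]
    - [2,0,0]
    - [2,0,0]
    - [0,0,0]
    - [0,0,0]
  slide:
    - [0,0,-0.5]
    - [0,0,-0.7]
    - [0,0,-1]
    - [0,0,-1]
    - [0,0,-1]
    - [0,0,-1]
    - [0,0,-1]
    - [0,0,0]
  fingers: [1.5,1.5,1.5,1.5,1.5,1.5,1.5,1.5]

```text
clock: 24.1
tool_pos: [0.4628, -0.2067, 0.0834]
eef_rot: [0.927, -0.374, 0.015, -0.032]
contact_force: [-1.0, 0.4, -2.7]
width: 0.0207
```

```bash
python3 - <<'E'
from meas import *
rel([.44,-.24,.2])
c=cap('wrist','w20')
E
```

```text
t 24.1 tcp [ 0.4628 -0.2067  0.0834] yaw -44.02 tool z [ 0.051  0.048 -0.998] w 0.0207 F [-1.   0.4 -2.7]
  slide cm [  0.72   3.16 -11.91]
```

View pics/w20.png

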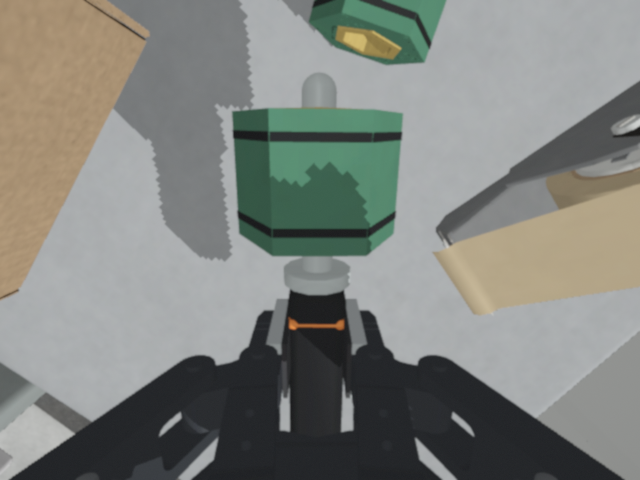

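Call:
arm_command:
  angular:
    - [0,0,0]
    - [0,0,0]
    - [0,0,0]
    - [0,0,0]
    - [0,0,0]
    - [0,0,0]
    - [0,0,0]
    - [-2,0,0]
    - [-2,0,0]
    - [0,0,0]
    - [0,0,0]
  slide:
    - [0.5,0,-1.5]
    - [1,0,-2.5]
    - [1,0,-3]
    - [1.5,-0.5,-3]
    - [1.5,-1,-2]
    - [1.5,-1.5,-0.5]
    - [1.5,-1.5,0]
    - [1,-1.5,0]
    - [1,-1.5,0]
    - [0,0,0]
    - [0,0,0]
  fingers: [1.5,1.5,1.5,1.5,1.5,1.5,1.5,1.5,1.5,1.5,1.5]

```text
clock: 25.25
tool_pos: [0.5833, -0.2301, 0.2097]
eef_rot: [0.928, -0.374, -0.001, 0.0]
contact_force: [0.1, 0.4, -4.3]
width: 0.0206
```

```bash
python3 - <<'E'
from meas import *
rel([.565,-.20,.2])
E
```

```text
t 25.25 tcp [ 0.5833 -0.2301  0.2097] yaw -43.89 tool z [-0.002  0.001 -1.   ] w 0.0206 F [ 0.1  0.4 -4.3]
  slide cm [-3.4  -0.9   0.97]
```

Call:
arm_command:
  angular:
    - [0,0,-3]
    - [0,0,-6]
    - [0,0,-6]
    - [0,0,-6]
    - [0,0,-6]
    - [0,0,-6]
    - [0,0,-6]
    - [0,0,-3.1]
    - [2,0,0]
    - [2,0,0]
    - [0,0,0]
    - [0,0,0]
  slide:
    - [0,0,0]
    - [0,0,0]
    - [0,0,0]
    - [0,0,0]
    - [0,0,0]
    - [0,0,0]
    - [0,0,0]
    - [0,0,0]
    - [0,0,0]
    - [0,0,0]
    - [0,0,0]
    - [0,0,0]
  fingers: [1.5,1.5,1.5,1.5,1.5,1.5,1.5,1.5,1.5,1.5,1.5,1.5]

```text
clock: 26.45
tool_pos: [0.5826, -0.2314, 0.2106]
eef_rot: [0.999, -0.017, 0.0, -0.035]
contact_force: [-0.2, 0.2, -3.1]
width: 0.0203
```

```bash
python3 - <<'E'
from meas import *
rel([.565,-.04,.2])
c=cap('wrist','w21')
E
```

```text
t 26.45 tcp [ 0.5826 -0.2314  0.2106] yaw -1.94 tool z [ 0.002  0.069 -0.998] w 0.0203 F [-0.2  0.2 -3.1]
  slide cm [ -2.41 -18.95   2.38]
```

View pics/w21.png

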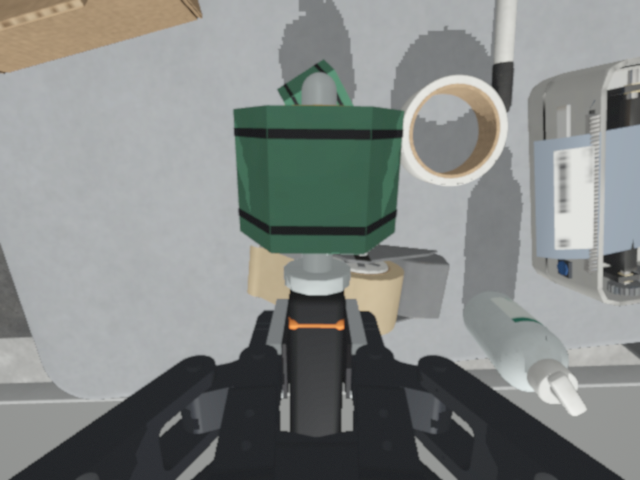

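```bash
python3 - <<'E'
from h import *
for n in ['top','scene']:
    W=np.load(n+'0.npy')
    m=(W[...,0]>.44)&(W[...,0]<.56)&(W[...,1]>-.15)&(W[...,1]<.1)&(W[...,2]>.10)
    P=W[m]
    for y in np.arange(-.14,.1,.03):
        Q=P[abs(P[:,1]-y)<.015]
        if len(Q): i=Q[:,0].argmax();print(n,round(y,2),'maxx',Q[i].round(3),'maxz',Q[Q[:,2].argmax()].round(3), 'x>.49 maxz', (Q[Q[:,0]>.485][:,2].max().round(3) if (Q[:,0]>.485).any() else None))
E
```

```text
top -0.11 maxx [ 0.494 -0.095  0.191] maxz [ 0.462 -0.104  0.2  ] x>.49 maxz 0.198
top -0.08 maxx [ 0.494 -0.093  0.188] maxz [ 0.491 -0.095  0.194] x>.49 maxz 0.194
top -0.05 maxx [ 0.491 -0.039  0.123] maxz [ 0.485 -0.064  0.158] x>.49 maxz 0.157
top -0.02 maxx [ 0.489 -0.03   0.12 ] maxz [ 0.482 -0.021  0.131] x>.49 maxz 0.128
top 0.01 maxx [0.56  0.018 0.1  ] maxz [0.504 0.005 0.132] x>.49 maxz 0.132
top 0.04 maxx [0.559 0.052 0.103] maxz [0.506 0.031 0.134] x>.49 maxz 0.134
top 0.07 maxx [0.56 0.06 0.1 ] maxz [0.46  0.084 0.132] x>.49 maxz 0.13
top 0.1 maxx [0.559 0.097 0.127] maxz [0.508 0.099 0.131] x>.49 maxz 0.131
scene -0.11 maxx [ 0.493 -0.1    0.195] maxz [ 0.461 -0.107  0.199] x>.49 maxz 0.198
scene -0.08 maxx [ 0.492 -0.09   0.185] maxz [ 0.491 -0.095  0.194] x>.49 maxz 0.194
scene -0.05 maxx [ 0.49  -0.045  0.124] maxz [ 0.481 -0.064  0.154] x>.49 maxz 0.15
scene -0.02 maxx [ 0.559 -0.006  0.106] maxz [ 0.504 -0.006  0.13 ] x>.49 maxz 0.13
scene 0.01 maxx [0.559 0.016 0.1  ] maxz [0.504 0.006 0.13 ] x>.49 maxz 0.13
scene 0.04 maxx [0.559 0.048 0.1  ] maxz [0.507 0.048 0.132] x>.49 maxz 0.132
scene 0.07 maxx [0.555 0.076 0.102] maxz [0.464 0.077 0.132] x>.49 maxz 0.131
scene 0.1 maxx [0.56  0.093 0.11 ] maxz [0.537 0.096 0.131] x>.49 maxz 0.131
```

Call:
arm_command:
  angular:
    - [0,0,0]
    - [0,0,0]
    - [0,0,0]
    - [0,0,0]
    - [0,0,0]
    - [0,0,0]
    - [0,0,0]
    - [0,0,0]
    - [0,0,0]
    - [0,0,0]
  slide:
    - [-0.1,-1.5,0]
    - [-0.2,-2.5,0.1]
    - [-0.3,-3,0.2]
    - [-0.3,-3,0.3]
    - [-0.3,-3,0.3]
    - [-0.3,-2.5,0.5]
    - [-0.2,-2,0.5]
    - [0,-1.5,0.4]
    - [0,0,0]
    - [0,0,0]
  fingers: [1.5,1.5,1.5,1.5,1.5,1.5,1.5,1.5,1.5,1.5]

```text
clock: 27.5
tool_pos: [0.5725, -0.039, 0.2012]
eef_rot: [0.999, -0.016, 0.001, -0.034]
contact_force: [-0.1, 0.3, -3.1]
width: 0.0207
```

```bash
python3 - <<'E'
from meas import *
rel([.572,-.034,.14])
c=cap('wrist','w22')
E
```

```text
t 27.5 tcp [ 0.5725 -0.039   0.2012] yaw -1.83 tool z [ 0.002  0.069 -0.998] w 0.0207 F [-0.1  0.3 -3.1]
  slide cm [-0.07 -0.08  6.14]
```

View pics/w22.png

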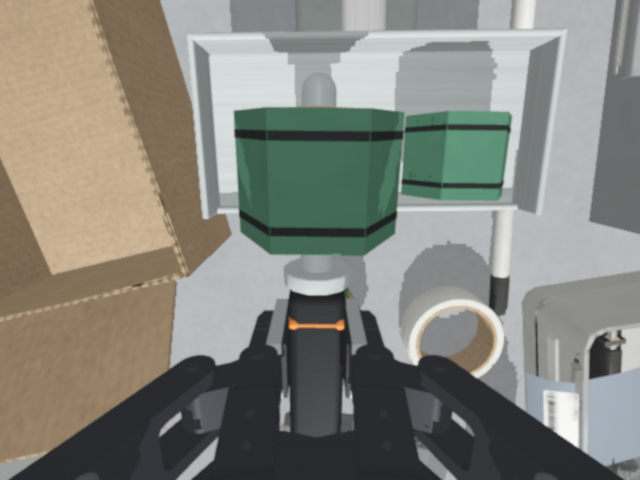

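Call:
arm_command:
  angular:
    - [0,0,0]
    - [0,0,0]
    - [0,0,0]
    - [-2,0,0]
    - [-2,0,0]
    - [0,0,0]
    - [0,0,0]
    - [0,0,0]
  slide:
    - [-0.05,0,1]
    - [0,0,1.5]
    - [0,0,1.5]
    - [0,0,1]
    - [0,0,0.8]
    - [0,0,0]
    - [0,0,0]
    - [0,0,0]
  fingers: [1.5,1.5,1.5,1.5,1.5,1.5,1.5,1.5]

```text
clock: 28.35
tool_pos: [0.5726, -0.0362, 0.1436]
eef_rot: [1.0, -0.017, 0.0, -0.0]
contact_force: [0.7, -0.3, -3.4]
width: 0.0206
```

```bash
python3 - <<'E'
from meas import *
rel([.572,-.034,.1205])
c=cap('wrist','w23');W=cloud(c);s=env.read_state()
# near face of the weight
for v in range(200,275,6): print(v,np.round(W[v,318],4))
E
```

```text
t 28.35 tcp [ 0.5726 -0.0362  0.1436] yaw -1.93 tool z [ 0.001  0.    -1.   ] w 0.0206 F [ 0.7 -0.3 -3.4]
  slide cm [-0.07 -0.22  2.31]
200 [0.5752 0.0214 0.1715]
206 [0.5752 0.0194 0.1711]
212 [0.5751 0.0175 0.1715]
218 [0.575  0.0156 0.1718]
224 [0.575  0.0132 0.1699]
230 [0.5749 0.0114 0.1707]
236 [0.5748 0.0096 0.1714]
242 [0.5748 0.0074 0.1711]
248 [0.5747 0.0053 0.171 ]
254 [0.5747 0.0033 0.1712]
260 [ 0.5745 -0.0041  0.1571]
266 [ 0.5744 -0.0068  0.1564]
272 [ 0.5743 -0.0093  0.1561]
```

View pics/w23.png

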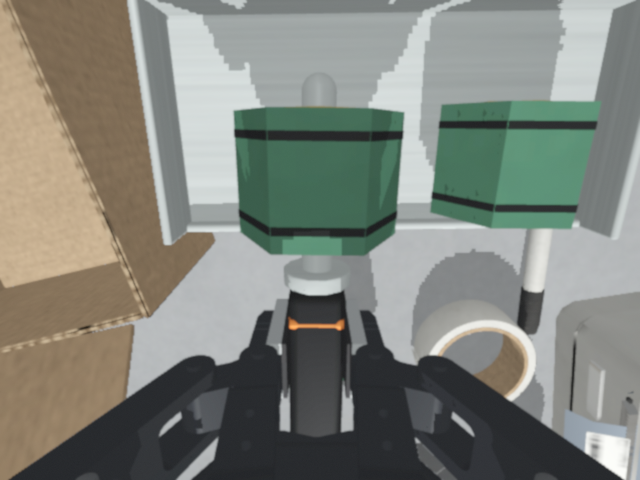

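Call:
arm_command:
  angular:
    - [0,0,0]
    - [0,0,0]
    - [0,0,0]
    - [0,0,0]
    - [0,0,0]
    - [0,0,0]
    - [0,0,0]
    - [0,0,0]
    - [0,0,0]
    - [0,0,0]
    - [0,0,0]
    - [0,0,0]
  slide:
    - [-0.05,-0.2,0.5]
    - [0,-0.2,0.7]
    - [0,0,0.5]
    - [0,0,0.4]
    - [0,0,0.3]
    - [0,0,0.3]
    - [0,0,0.3]
    - [0,0,0.3]
    - [0,0,0]
    - [0,0,0]
    - [0,0,0]
    - [0,0,0]
  fingers: [1.5,1.5,1.5,1.5,1.5,1.5,1.5,1.5,1.5,1.5,1.5,1.5]

```text
clock: 29.6
tool_pos: [0.572, -0.0315, 0.1104]
eef_rot: [1.0, -0.016, 0.0, 0.0]
contact_force: [-0.3, 0.5, -1.6]
width: 0.0205
```

```bash
python3 - <<'E'
from meas import *
rel([.572,-.034,.1025])
c=cap('wrist','w24');W=cloud(c)
print(W[180,318],W[170,520],W[60,280])
E
```

```text
t 29.6 tcp [ 0.572  -0.0315  0.1104] yaw -1.87 tool z [ 0. -0. -1.] w 0.0205 F [-0.3  0.5 -1.6]
  slide cm [0.01 0.25 0.79]
[0.57474298 0.03237234 0.13908592] [0.6398616  0.03256211 0.13252476] [0.5605108  0.07456311 0.08370072]
```

View pics/w24.png

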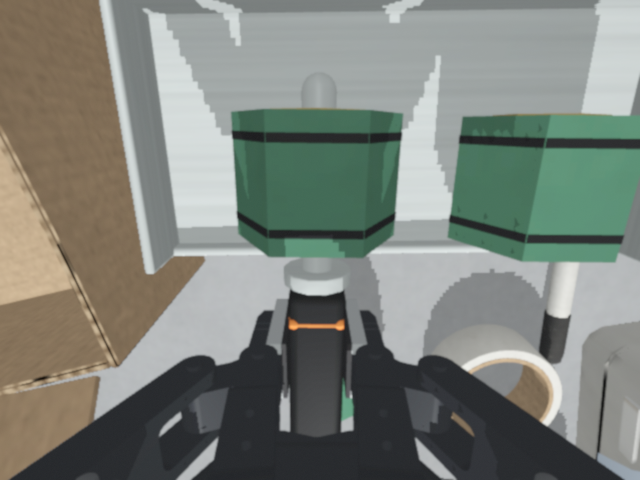

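The pan floor now reads 0.084 m, already near level. I lower the last 8 mm to centre the rod in the bore.

Call:
arm_command:
  angular:
    - [0,0,0]
    - [0,0,0]
    - [0,0,0]
    - [0,0,0]
    - [0,0,0]
    - [0,0,0]
    - [0,0,0]
    - [0,0,0]
    - [0,0,0]
    - [0,0,0]
    - [0,0,0]
    - [0,0,0]
  slide:
    - [0,0,0.2]
    - [0,0,0.2]
    - [0,0,0.2]
    - [0,0,0.2]
    - [0,0,0]
    - [0,0,0]
    - [0,0,0]
    - [0,0,0]
    - [0,0,0]
    - [0,0,0]
    - [0,0,0]
    - [0,0,0]
  fingers: [1.5,1.5,1.5,1.5,1.5,1.5,1.5,1.5,1.5,1.5,1.5,1.5]

```text
clock: 30.85
tool_pos: [0.5718, -0.0315, 0.1022]
eef_rot: [1.0, -0.016, 0.0, 0.0]
contact_force: [-0.4, 0.1, -1.4]
width: 0.0205
```

```bash
python3 - <<'E'
from meas import *
rel([.572,-.034,.1025])
c=cap('wrist','w25');W=cloud(c)
print(W[180,318],W[170,520],W[60,280])
cap('scene','s25')
E
```

```text
t 30.85 tcp [ 0.5718 -0.0315  0.1022] yaw -1.88 tool z [ 0. -0. -1.] w 0.0205 F [-0.4  0.1 -1.4]
  slide cm [ 0.03  0.25 -0.03]
[0.57460965 0.03304301 0.13551885] [0.63775122 0.03305961 0.12795177] [0.56098197 0.07343748 0.08288267]
```

View pics/w25.png

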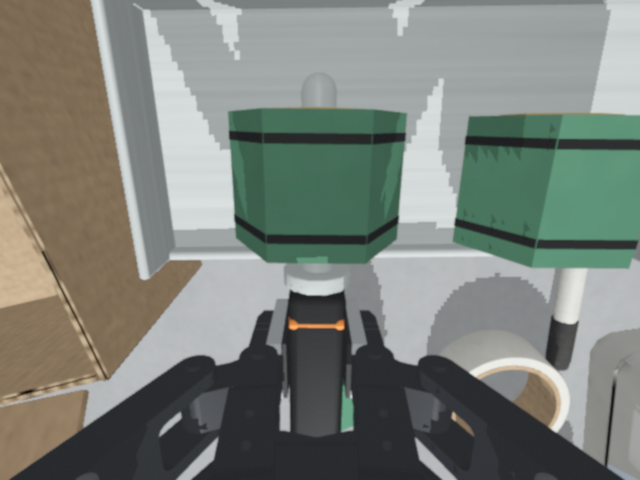

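Call:
arm_command:
  angular:
    - [0,0,0]
    - [0,0,0]
    - [0,0,0]
    - [0,0,0]
    - [0,0,0]
    - [0,0,0]
    - [0,0,0]
    - [0,0,0]
    - [0,0,0]
    - [0,0,0]
    - [0,0,0]
  slide:
    - [0,0.5,0]
    - [0,1,0]
    - [0,1,0]
    - [0,1,0]
    - [0,1,0]
    - [0,1,0]
    - [0,1,0]
    - [0,1,0]
    - [0,1,0]
    - [0,0.5,0]
    - [0,0,0]
  fingers: [1.5,1.5,1.5,1.5,1.5,1.5,1.5,1.5,1.5,1.5,1.5]

```text
clock: 32.05
tool_pos: [0.5689, -0.1223, 0.1022]
eef_rot: [1.0, -0.017, 0.0, 0.0]
contact_force: [-0.1, 0.1, -1.4]
width: 0.0208
```

```bash
python3 - <<'E'
from meas import *
rel([.572,-.15,.25])
c=cap('wrist','w26')
for n in ['top','scene']:
    c=cap(n,n+'26');weights(n,c);W=cloud(c)
    P=W[(abs(W[...,0]-.61)<.006)&(W[...,1]>.0)&(W[...,1]<.08)];print('wpan z',np.nanmedian(P[:,2]))
    P=W[(abs(W[...,0]-.61)<.02)&(W[...,1]>.30)&(W[...,1]<.38)&(W[...,2]<.13)];print('cpan z',np.nanmedian(P[:,2]),len(P))
i=cv2.imread('pics/scene26.png');cv2.imwrite('pics/s26z.png',cv2.resize(i[130:330,230:500],None,fx=2.9,fy=2.9,interpolation=cv2.INTER_CUBIC))
E
```

```text
t 32.05 tcp [ 0.5689 -0.1223  0.1022] yaw -1.94 tool z [ 0. -0. -1.] w 0.0208 F [-0.1  0.1 -1.4]
  slide cm [  0.41   2.76 -14.78]
top px [349. 200.] 400 ztop 0.1426 rect c [657.3  27.2] size [43.  34.1] ang 86.3
top px [347. 232.] 412 ztop 0.1409 rect c [574.8  30.1] size [41.5 32.6] ang 88.6
wpan z 0.08382359429951114
cpan z 0.08421860928783609 474
scene px [315. 247.] 557 ztop 0.1408 rect c [577.2  28.3] size [42.5 30.4] ang 84.6
scene px [340. 278.] 680 ztop 0.1409 rect c [658.9  24.2] size [44.7 33.5] ang 88.7
scene px [254. 316.] 625 ztop 0.0578 rect c [ 588.9 -123.9] size [44.5 35.1] ang 28.1
wpan z 0.08428437829204061
cpan z 0.08491017603824208 574
```

View pics/s26z.png

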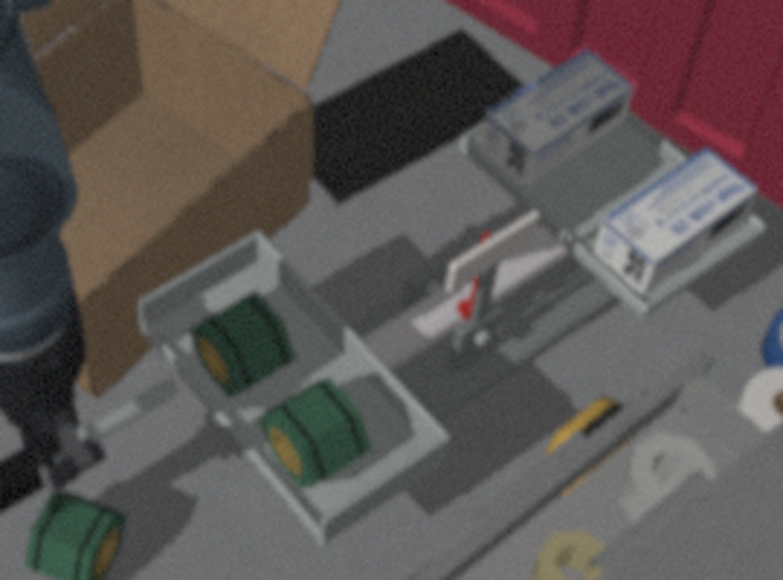

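View pics/w26.png

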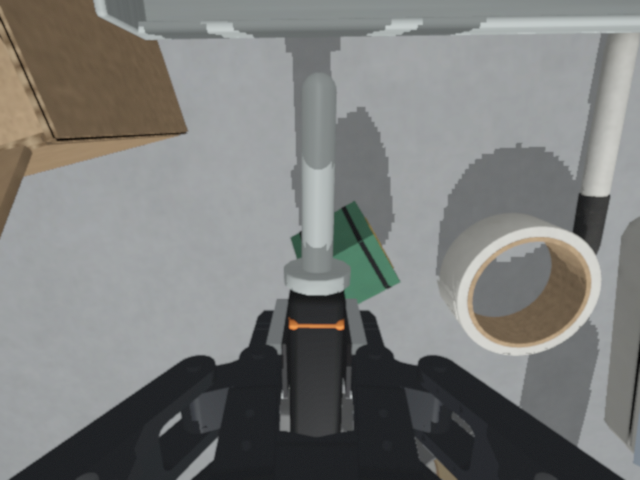

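Call:
arm_command:
  angular:
    - [0,0,0]
    - [0,0,0]
    - [0,0,0]
    - [0,0,0]
    - [0,0,0]
    - [0,0,0]
    - [0,0,0]
    - [0,0,0]
    - [0,0,0]
    - [0,0,0]
    - [0,0,0]
    - [0,0,0]
  slide:
    - [0,1,-2]
    - [0,0.5,-3]
    - [0,0,-3.5]
    - [0,0,-3.5]
    - [0,0,-3.5]
    - [-1,0,-2.5]
    - [-1.7,-1,0]
    - [-1.7,-4,0]
    - [-1.7,-4,0]
    - [-0.5,-4,0]
    - [0,-4,0]
    - [0,-4,0]
  fingers: [1.5,1.5,1.5,1.5,1.5,1.5,1.5,1.5,1.5,1.5,1.5,1.5]

```text
clock: 33.4
tool_pos: [0.5086, 0.0776, 0.2825]
eef_rot: [1.0, -0.016, 0.0, -0.0]
contact_force: [-0.1, -0.3, -1.0]
width: 0.0205
```

Call:
arm_command:
  angular:
    - [0,0,0]
    - [0,0,0]
    - [0,0,0]
    - [0,0,0]
    - [0,0,0]
    - [0,0,0]
  slide:
    - [0,-4,0]
    - [0,-4,0]
    - [0,-4,0]
    - [0,-3,0]
    - [0,0,0]
    - [0,0,0]
  fingers: [1.5,1.5,1.5,1.5,1.5,1.5]

```text
clock: 34.0
tool_pos: [0.5137, 0.2263, 0.282]
eef_rot: [1.0, -0.015, -0.0, 0.0]
contact_force: [0.6, 0.6, -1.5]
width: 0.0203
```

```bash
python3 - <<'E'
from meas import *
rel([.3974,.2995,.26])
E
```

```text
t 34.0 tcp [0.5137 0.2263 0.282 ] yaw -1.75 tool z [-0.    -0.001 -1.   ] w 0.0203 F [ 0.6  0.6 -1.5]
  slide cm [-11.85  -6.96   2.2 ]
```

Call:
arm_command:
  angular:
    - [0,0,0]
    - [0,0,0]
    - [0,0,0]
    - [0,0,0]
    - [0,0,0]
    - [0,0,0]
    - [0,0,0]
  slide:
    - [-2.4,-1.45,0]
    - [-2.4,-1.45,0]
    - [-2.4,-1.45,0]
    - [-2.4,-1.45,0]
    - [-2.25,-1.4,2.2]
    - [0,0,0]
    - [0,0,0]
  fingers: [1.5,1.5,1.5,1.5,1.5,1.5,1.5]

```text
clock: 34.7
tool_pos: [0.3977, 0.3004, 0.2601]
eef_rot: [1.0, -0.017, -0.0, 0.001]
contact_force: [1.3, 0.8, -1.9]
width: 0.0204
```

```bash
python3 - <<'E'
from meas import *
rel([.3974,.3015,.0095]);cap('wrist','w27')
E
```

```text
t 34.7 tcp [0.3977 0.3004 0.2601] yaw -1.89 tool z [-0.    -0.001 -1.   ] w 0.0204 F [ 1.3  0.8 -1.9]
  slide cm [-0.03 -0.14 25.06]
```

View pics/w27.png

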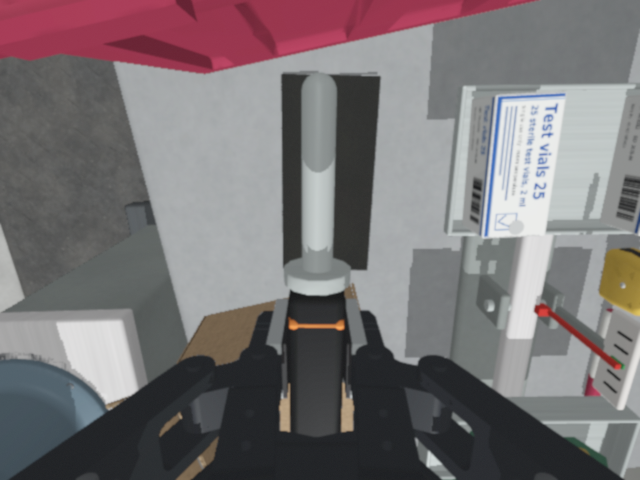

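Call:
arm_command:
  angular:
    - [0,0,0]
    - [0,0,0]
    - [0,0,0]
    - [0,0,0]
    - [0,0,0]
    - [0,0,0]
    - [0,0,0]
    - [0,0,0]
    - [0,0,0]
    - [0,0,0]
    - [0,0,0]
    - [0,0,0]
  slide:
    - [0,-0.1,2]
    - [0,0,3]
    - [0,0,3]
    - [0,0,3]
    - [0,0,3]
    - [0,0,3]
    - [0,0,3]
    - [0,0,2]
    - [0,0,1.5]
    - [0,0,0.8]
    - [0,0,0.5]
    - [0,0,0]
  fingers: [1.5,1.5,1.5,1.5,1.5,1.5,1.5,1.5,1.5,1.5,1.5,1.5]

```text
clock: 35.95
tool_pos: [0.399, 0.3022, 0.0123]
eef_rot: [1.0, -0.017, 0.0, -0.0]
contact_force: [-0.6, -0.3, -1.3]
width: 0.0204
```

```bash
python3 - <<'E'
from meas import *
rel([.3974,.3015,.0085])
E
```

```text
t 35.95 tcp [0.399  0.3022 0.0123] yaw -1.93 tool z [ 0.001  0.    -1.   ] w 0.0204 F [-0.6 -0.3 -1.3]
  slide cm [-0.16  0.07  0.38]
```

Lower the rest of the way gently, then check the force.

Call:
arm_command:
  angular:
    - [0,0,0]
    - [0,0,0]
    - [0,0,0]
    - [0,0,0]
  slide:
    - [0,0,0.2]
    - [0,0,0.15]
    - [0,0,0]
    - [0,0,0]
  fingers: [1.5,1.5,1.5,1.5]

```text
clock: 36.35
tool_pos: [0.3983, 0.3025, 0.009]
eef_rot: [1.0, -0.016, 0.0, -0.0]
contact_force: [-0.2, -0.6, -2.0]
width: 0.0202
```

Call:
arm_command:
  angular:
    - [0,0,0]
    - [0,0,0]
    - [0,0,0]
  slide:
    - [0,0,0.1]
    - [0,0,0]
    - [0,0,0]
  fingers: [1.5,1.5,1.5]

```text
clock: 36.65
tool_pos: [0.3984, 0.3025, 0.0084]
eef_rot: [1.0, -0.016, 0.0, -0.0]
contact_force: [-1.4, -0.7, 6.4]
width: 0.0208
```

Contact (6.4 N). Release slowly, then rise.

Call:
arm_command:
  angular:
    - [0,0,0]
    - [0,0,0]
    - [0,0,0]
    - [0,0,0]
    - [0,0,0]
    - [0,0,0]
    - [0,0,0]
    - [0,0,0]
    - [0,0,0]
    - [0,0,0]
  slide:
    - [0,0,0]
    - [0,0,0]
    - [0,0,0]
    - [0,0,0]
    - [0,0,0]
    - [0,0,0]
    - [0,0,-1]
    - [0,0,-1.5]
    - [0,0,-2]
    - [0,0,-2]
  fingers: [2.4,2.8,3.4,4,5,5,5,5,5,5]

```text
clock: 37.65
tool_pos: [0.398, 0.3023, 0.0739]
eef_rot: [1.0, -0.016, -0.0, 0.0]
contact_force: [0.1, -0.1, 0.2]
width: 0.05
```

```bash
python3 - <<'E'
from meas import *
rel([.3974,.3015,.26]);cap('wrist','w28')
E
```

```text
t 37.65 tcp [0.398  0.3023 0.0739] yaw -1.88 tool z [-0. -0. -1.] w 0.05 F [ 0.1 -0.1  0.2]
  slide cm [ -0.06   0.08 -18.61]
```

View pics/w28.png

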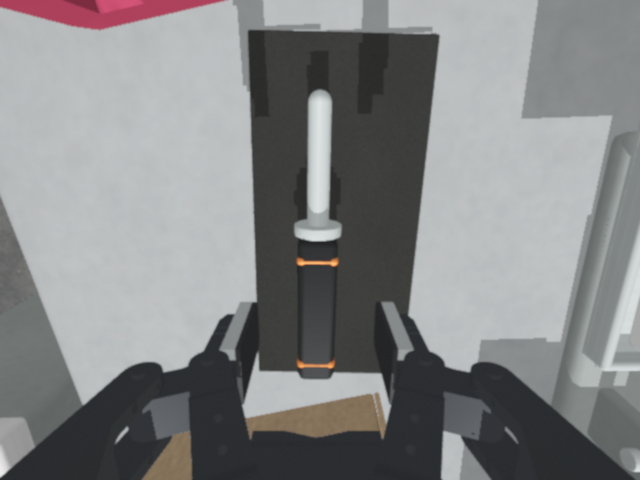

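The rod lies on the mat, tip (319,92), collar (318,231). I rise and take the final checks.

Call:
arm_command:
  angular:
    - [0,0,0]
    - [0,0,0]
    - [0,0,0]
    - [0,0,0]
    - [0,0,0]
    - [0,0,0]
    - [0,0,0]
    - [0,0,0]
    - [0,0,0]
    - [0,0,0]
  slide:
    - [0,0,-3]
    - [0,0,-4]
    - [0,0,-4]
    - [0,0,-4]
    - [0,0,-4]
    - [0,0,-3]
    - [0,0,0]
    - [0,0,0]
    - [0,0,0]
    - [0,0,0]
  fingers: [5,5,5,5,5,5,5,5,5,5]

```text
clock: 38.7
tool_pos: [0.3973, 0.3019, 0.2912]
eef_rot: [1.0, -0.016, -0.001, 0.001]
contact_force: [-0.7, 0.0, -0.6]
width: 0.0501
```

```bash
python3 - <<'E'
from meas import *
rel([.3974,.3015,.28]);c=cap('wrist','w29')
print('collar',ray(c,316,181,.017))
for n in ['top','scene']:
    c=cap(n,n+'29');weights(n,c);W=cloud(c)
    P=W[(abs(W[...,0]-.61)<.006)&(W[...,1]>.0)&(W[...,1]<.08)];print('wpan z',np.nanmedian(P[:,2]))
    P=W[(abs(W[...,0]-.61)<.02)&(W[...,1]>.30)&(W[...,1]<.38)&(W[...,2]<.13)];print('cpan z',np.nanmedian(P[:,2]),len(P))
E
```

```text
t 38.7 tcp [0.3973 0.3019 0.2912] yaw -1.88 tool z [-0.003 -0.002 -1.   ] w 0.0501 F [-0.7  0.  -0.6]
  slide cm [0.01 0.03 1.12]
collar [0.3972 0.3214 0.017 ]
top px [351. 199.] 407 ztop 0.1408 rect c [658.5  19.6] size [41.9 33.9] ang 89.8
top px [347. 232.] 424 ztop 0.1416 rect c [572.7  31.3] size [42.8 35.3] ang 84.7
top px [404. 233.] 382 ztop 0.0592 rect c [ 587.7 -121.3] size [44.9 32.8] ang 28.3
wpan z 0.08407594244479455
cpan z 0.08393404202373778 477
scene px [315. 247.] 594 ztop 0.1408 rect c [575.7  28.4] size [44.6 31.8] ang 89.9
scene px [338. 281.] 681 ztop 0.1411 rect c [660.4  17.8] size [45.  32.5] ang 88.3
scene px [254. 315.] 625 ztop 0.058 rect c [ 589.1 -123.7] size [44.8 33.8] ang 27.5
wpan z 0.0843873198506967
cpan z 0.08490007477787143 575
```

View pics/scene29.png

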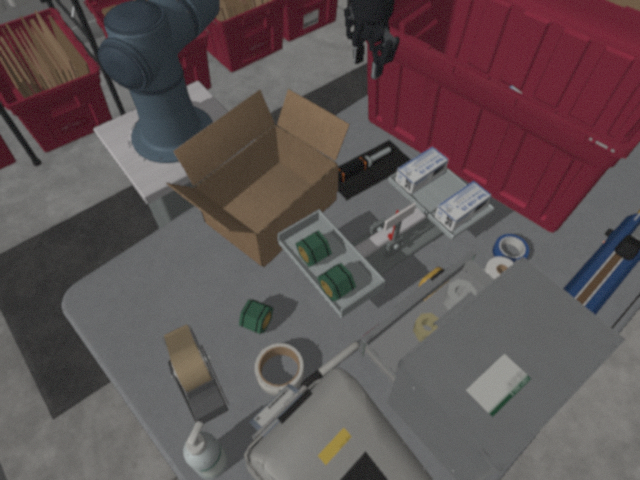

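View pics/w29.png

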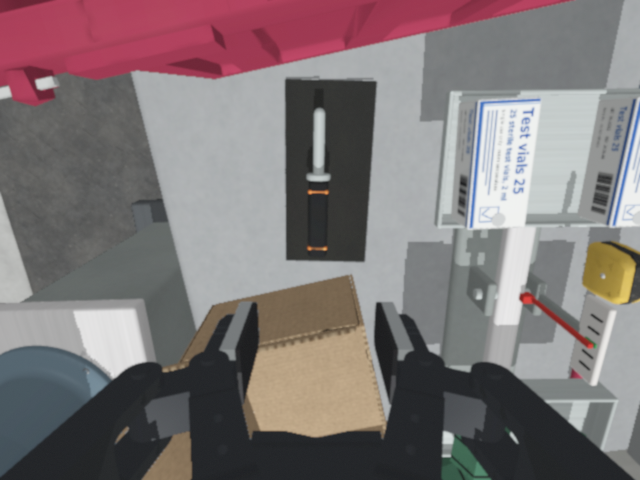

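The far weight's y reads 0.019 now against 0.027 before, so I check whether it is still moving.

Call:
arm_command:
  angular:
    - [0,0,0]
    - [0,0,0]
    - [0,0,0]
    - [0,0,0]
    - [0,0,0]
    - [0,0,0]
    - [0,0,0]
    - [0,0,0]
    - [0,0,0]
    - [0,0,0]
    - [0,0,0]
    - [0,0,0]
  slide:
    - [0,0,0]
    - [0,0,0]
    - [0,0,0]
    - [0,0,0]
    - [0,0,0]
    - [0,0,0]
    - [0,0,0]
    - [0,0,0]
    - [0,0,0]
    - [0,0,0]
    - [0,0,0]
    - [0,0,0]
  fingers: [5,5,5,5,5,5,5,5,5,5,5,5]

```text
clock: 40.05
tool_pos: [0.3982, 0.3024, 0.2927]
eef_rot: [1.0, -0.016, 0.0, 0.0]
contact_force: [0.1, 0.5, -0.3]
width: 0.05
```

Call:
arm_command:
  angular:
    - [0,0,0]
    - [0,0,0]
    - [0,0,0]
    - [0,0,0]
    - [0,0,0]
    - [0,0,0]
    - [0,0,0]
    - [0,0,0]
    - [0,0,0]
    - [0,0,0]
    - [0,0,0]
    - [0,0,0]
  slide:
    - [0,0,0]
    - [0,0,0]
    - [0,0,0]
    - [0,0,0]
    - [0,0,0]
    - [0,0,0]
    - [0,0,0]
    - [0,0,0]
    - [0,0,0]
    - [0,0,0]
    - [0,0,0]
    - [0,0,0]
  fingers: [5,5,5,5,5,5,5,5,5,5,5,5]

```text
clock: 41.25
tool_pos: [0.3982, 0.3024, 0.2927]
eef_rot: [1.0, -0.016, -0.0, 0.0]
contact_force: [-1.0, -0.4, -0.5]
width: 0.0501
```

```bash
python3 - <<'E'
from meas import *
rel([.3974,.3015,.28])
for n in ['top','scene']:
    c=cap(n,n+'30');weights(n,c);W=cloud(c)
    P=W[(abs(W[...,0]-.61)<.006)&(W[...,1]>.0)&(W[...,1]<.08)];print('wpan z',np.nanmedian(P[:,2]))
i=cv2.imread('pics/scene30.png');cv2.imwrite('pics/s30z.png',cv2.resize(i[130:330,230:500],None,fx=2.9,fy=2.9,interpolation=cv2.INTER_CUBIC))
E
```

```text
t 41.25 tcp [0.3982 0.3024 0.2927] yaw -1.88 tool z [-0. -0. -1.] w 0.0501 F [-1.  -0.4 -0.5]
  slide cm [-0.07  0.09  1.27]
top px [351. 199.] 405 ztop 0.1419 rect c [658.5  19.6] size [42.  33.6] ang 89.6
top px [347. 232.] 427 ztop 0.1417 rect c [573.9  31. ] size [43.2 34.1] ang 85.9
top px [404. 233.] 384 ztop 0.0587 rect c [ 588.  -121.7] size [44.7 33. ] ang 26.7
wpan z 0.08354846135310456
scene px [315. 247.] 600 ztop 0.1405 rect c [575.7  28.9] size [44.3 32.3] ang 87.5
scene px [338. 281.] 683 ztop 0.1409 rect c [660.5  17.7] size [45.  34.4] ang 87.9
scene px [254. 316.] 628 ztop 0.0581 rect c [ 589.3 -124.1] size [44.7 33.7] ang 29.5
wpan z 0.08439028479203248
```

View pics/s30z.png

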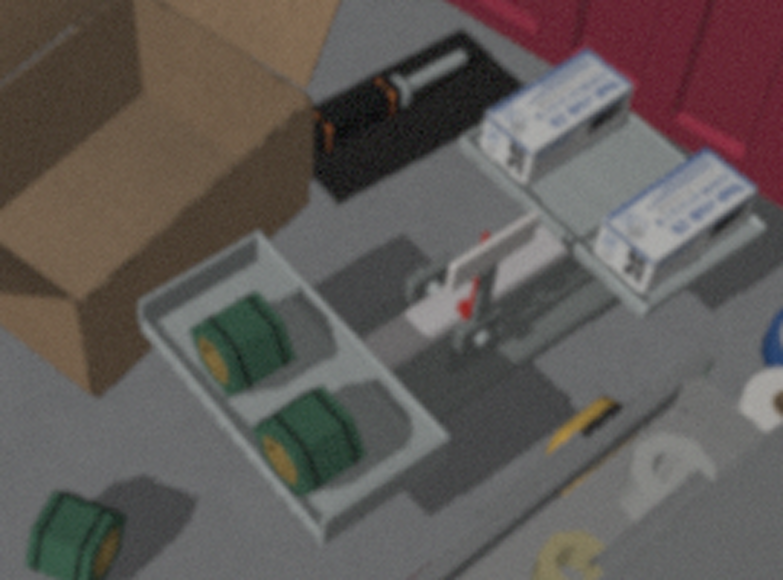

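The weight has not moved again (a single knock), it lies flat inside the rim, and the beam is level. Handing in.

```bash
python3 - <<'E'
from workcell import env
print(env.hand_in())
E
```

```text
the job is handed in; nothing more can be done
None
```

The job is handed in at about 41 s on the robot clock, well inside the 208 s limit; no verdict came back. There were two cartons on the carton pan. I carried two green check weights over on the rod, one at a time, and set them on the empty pan. The third weight stayed on the table, and the rod went back on its mat.

**Last checks:**
- **Beam:** both pan floors measured about 84 mm above the table, so the beam is level. It was still level in a second check over 2 s later.
- **Weights:** both lie flat in the weight pan. The spare is still on the table where it started.
- **Rod and gripper:** the rod lies level within the mat's outline, and the gripper is open and clear of everything.
- **Other items:** the cartons stand on their pan, and nothing else looked out of place in the pictures.

**One disagreement:** after I had withdrawn, the first weight's position along y changed once by about 8 mm, from 27 to 19 mm. This was probably the announced knock. It then stayed still, about 24 mm from the pan centre, which is within the 45 mm limit.

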